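# Fit a battery pack's control boards, cover strip and main fuse

## Task

Lift the black cover strip off the orange-brown pack panel and lay it aside, then slide every control board lying on the bench under a sprung clip of the panel, one to a clip in any order, plain edge first and straight, fully home against the end stop, letting the board's own edge lift the clip (never pry at a clip with the gripper). When all are in, lower the strip level over the two studs again until it lies flat on both shoulders, and last of all press the main fuse down into both forks of its holder until it is fully seated. Leave the other things on the bench where they are.

Things in the scene. Friction and masses are not known exactly. Their poses are not given: they have to be found in the camera images.
- panel: Fixed orange-brown bakelite panel on the bench, its upper face 15 mm over the bench. Origin on its underside; +x is the way boards are slid in (roughly away from the robot), z up; it spans x -140..+100, y -118..+118 mm. On it: an end stop bar across y, near side at x = +55 mm, 8 mm high; three sprung clips at y = -62, 0, +62 mm; two studs at x = -30, y = -104 and +104 mm.
- stud0 (a point): Centre of the stud at panel y = -104 mm, at its shoulder (z = 29 mm). Each stud is a steel shoulder 18 mm in diameter, 14 mm high over the panel face, with a 10 mm pin rising 22 mm above it, the upper 8 mm of which is a cone.
- stud1 (a point): The same point of the like stud at panel y = +104 mm.
- clip0: Sprung steel clip at panel y = -62 mm, 40 mm wide, shut. Origin on its hinge, at panel x = +80, 14 mm over the face. Its pressing bar lies over panel x = +34, 1.5 mm over the face; a lead-in lip slopes up from it at 25 degrees, its mouth at x = +2, 16 mm over the face. A board pushed in along +x lifts it with about 5 N, more if also pressed down; it then holds with 2.5 N.
- home0 (a point): Point on the panel face at the end stop, in the middle of clip 0's lane (panel x = +55, y = -62, z = 15 mm): where the middle of a board's front lower edge stands when the board is home.
- clip1: Sprung steel clip at panel y = 0 mm, 40 mm wide, shut. Origin on its hinge, at panel x = +80, 14 mm over the face. Its pressing bar lies over panel x = +34, 1.5 mm over the face; a lead-in lip slopes up from it at 25 degrees, its mouth at x = +2, 16 mm over the face. A board pushed in along +x lifts it with about 5 N, more if also pressed down; it then holds with 2.5 N.
- home1 (a point): Point on the panel face at the end stop, in the middle of clip 1's lane (panel x = +55, y = 0, z = 15 mm): where the middle of a board's front lower edge stands when the board is home.
- clip2: Sprung steel clip at panel y = 62 mm, 40 mm wide, shut. Origin on its hinge, at panel x = +80, 14 mm over the face. Its pressing bar lies over panel x = +34, 1.5 mm over the face; a lead-in lip slopes up from it at 25 degrees, its mouth at x = +2, 16 mm over the face. A board pushed in along +x lifts it with about 5 N, more if also pressed down; it then holds with 2.5 N.
- home2 (a point): Point on the panel face at the end stop, in the middle of clip 2's lane (panel x = +55, y = 62, z = 15 mm): where the middle of a board's front lower edge stands when the board is home.
- boardA: One (the first) of up to three like loose control boards (may be absent): yellowish fibreglass card 150 x 46 x 5 mm, about 120 g, lying flat, parts up. Origin: middle of its underside; +x points to the plain front edge that goes under a clip, z up. An aluminium heat sink 24 x 24 mm stands on it at x = -59 mm, 5 to 33 mm over the underside: the grip, any way round.
- boardA_edge (a point): Middle of the lower front edge of boardA (x = +75 mm in its frame).
- boardB: One (the second) of up to three like loose control boards (may be absent): yellowish fibreglass card 150 x 46 x 5 mm, about 120 g, lying flat, parts up. Origin: middle of its underside; +x points to the plain front edge that goes under a clip, z up. An aluminium heat sink 24 x 24 mm stands on it at x = -59 mm, 5 to 33 mm over the underside: the grip, any way round.
- boardB_edge (a point): Middle of the lower front edge of boardB (x = +75 mm in its frame).
- boardC: One (the third) of up to three like loose control boards (may be absent): yellowish fibreglass card 150 x 46 x 5 mm, about 120 g, lying flat, parts up. Origin: middle of its underside; +x points to the plain front edge that goes under a clip, z up. An aluminium heat sink 24 x 24 mm stands on it at x = -59 mm, 5 to 33 mm over the underside: the grip, any way round.
- boardC_edge (a point): Middle of the lower front edge of boardC (x = +75 mm in its frame).
- strip: Loose black cover strip 44 x 236 x 6 mm, about 160 g, long along its y; a grey grip block on the middle of its top: 34 mm in x, 26 mm in y, 6 to 34 mm over the underside. Origin: middle of its underside, z up. Stud holes at y = -104 mm (13 mm round) and +104 mm (slot, 13 mm in x by 17 in y); it fits either way round. At the start it sits on the studs.
- strip_seat (a point): Midway between the studs at shoulder height (panel x = -30, y = 0, z = 29 mm): where the strip's origin is when fitted. The strip then lies over the boards between clip lips and heat sinks: from its middle line 32 mm to the lips, 37 mm to the heat sinks, so grip its block on the y sides.
- fuse: Loose main fuse: white ceramic rod 20 mm in diameter, 120 mm long along its x, with a square copper end plate 24 x 24 x 6 mm at each end, on which it lies on the bench; about 100 g. Origin at its very centre (12 mm over the bench as it lies). Grip it in the middle.
- holder: Fixed fuse holder: black base 112 x 46 x 10 mm, with two copper fork clips at x = -38 and +38 mm, 14 mm wide in x. Each has a fixed jaw on the +y side and a sprung jaw on the -y side, hinged at 12 mm height, whose rounded nose reaches 2.5 mm over the rod's path 35 mm up; jaw tops flare out up to 48 mm high. Origin: middle of its underside, z up.
- fuse_seat (a point): Where the fuse's centre is when it is down in both forks: 26 mm over the holder's origin. The fuse lies along the holder's x, either way round. Pushing it down past the sprung jaws takes 5 to 15 N in all; not yet snapped in, it rests on the noses 10 mm or more too high.
- tape: Loose roll of amber tape, 68 mm across, 19 mm high; bystander, origin in the middle of its underside or shaft. Leave it alone.
- driver: Loose screwdriver 130 mm long; bystander, origin in the middle of its underside or shaft. Leave it alone.
- meter: Loose yellow hand multimeter 160 x 75 x 36 mm; bystander, origin in the middle of its underside or shaft. Leave it alone.
- cells: Loose block of four blue cells, 62 x 62 x 73 mm; bystander, origin in the middle of its underside or shaft. Leave it alone.

How it is judged:
By the outcome, as a careful person would: the job done as asked, in the order asked, and still so for the second after the job is handed in, with the robot touching nothing.
Of boardA, boardB, boardC only 2 to 3 are there at a start; the rules pass over those that are not, and their reading is None.
At some moment in a run one of boardA, boardB, boardC, strip may be knocked a few centimetres aside while the robot is not near it.
Once in a run the grip may slacken for a moment while it holds something.
It also fails if it takes over 192 s, if anything falls off the work surface, if the arm or the gripper's body presses on something with over 40 N, if the wrist force passes 120 N, or if a joint passes its speed limit or range.

## Robot

A 7-joint arm with a two-finger parallel gripper is mounted at the origin on the work surface. World frame = base frame: x ahead of the robot, y to its left, z up, the work surface at z = 0. Lengths are in m, angles in degrees, forces in N, time in s.
With the tool pointing down it reaches from about 0.425 to 0.875 m from the base axis. Payload 4.7 kg.
Tool frame: the origin (TCP) lies at the very end of the fingers, on their centre line; the grasp point (between the pads) lies behind it (env.pinch_z is the z of the grasp point in the tool frame, in m); z points along the fingers, y is the direction in which the jaws open and shut (so a half turn about z gives the same grasp; the last joint's range is limited). The gripper opens to 87 mm and grips with 3 to 60 N. Pads are 19 mm wide; open, the fingers measure 117 mm over their backs; the gripper's body (75 mm by 190 mm) begins 51 mm behind the grasp point.
Start: joints at [-74.02, 18.392, -4.016, 83.108, 1.295, 78.541, -3.26], TCP at [0.17, 0.627, 0.223] pointing down, gripper open.
Joint ranges: [-163.93, 163.93], [-17.29, 119.83], [-79.2, 71.16], [3.27, 140.29], [-89.18, 269.18], [5.43, 117.66], [-154.24, 154.24]. Speed limits (degrees/s): [147.25, 147.25, 180, 180, 180, 180, 180].

## Interface

Orientations are given as [roll, pitch, yaw] about the fixed x, y, z axes, in that order (R = Rz(yaw) Ry(pitch) Rx(roll)).
In Python, from cell import readout, read_camera, env gives the robot as it stands. The module is installed in compiled form; this text tells all that it offers.
- The arm moves only by the tool servo_tool, never from a script. Its argument "plan" is a list that holds one entry, the list of rows, each a list of 5 numbers: the finger opening in m, from 0 to 0.087, then the shift along the tool's x, y, z in m, then the turn about the tool's z in rad. In form: [[[jaw, x, y, z, yaw], ...]]. A call has 1 to 12 rows; each row is the pose to reach, as a shift and turn from the pose measured when the call began, along the tool's axes at that moment; what a row does not reach only later rows make up. A row lasts 1/12 s, in which the tool goes at most 41.7 mm and 7.16 degrees, less where a joint would pass 70% of its speed; a pose out of reach is approached as far as the arm can. A call with a gripper value outside its range is refused whole. The fingers move at their own pace and stop on an object; "force" is the grip in N (left out, the last holds). Time passes only in rows, so rows that repeat a pose let the fingers close. It gives the time, the measured TCP pose, the force and the opening at its end, in the units of the state.
- readout.get_obs(): the state, without advancing time (a new reading comes with each control period).
- read_camera(name): name is "side" or "top" or "wrist"; returns a dict with "image" (420x560x3 uint8, red, green, blue), "range_z" (420x560 float32, m along the optical axis (not along the pixel's ray), 0 where there is no reading), "mtx" (3x3 intrinsics, pixels), "D" ([k1, k2, p1, p2, k3] as OpenCV has them; the pictures are not rectified), "camera_from_world" (4x4, takes a point from world to camera coordinates). Camera axes: x right, y up, looking along -z (the intrinsics and any distortion apply to the point x, -y, -z); pixel columns grow to the right and rows downward; lengths in m; the calibration is good to about 2 mm. A picture is of the moment at which its call begins.
- env.sign_off(): hands the job in, once; it reports no verdict.
The state is a dict: "time_s": time; "qpos": joint angles; "joint_velocities": joint speeds; "effort": joint torques, N m; "tool_pos": TCP position; "tool_rot": TCP orientation; "force": force on the tool from outside, world axes, zero at the start; "wrist_torque": the same for the moment, N m; "grip_width": finger opening in m.
Only numpy, scipy, OpenCV 4.12 (cv2) and the standard library are available. Lean on these libraries where they do the work, as an engineer would, in place of code of your own. Each camera call takes 0.05 s, during which the arm holds its last target. There are 200 camera calls.

## Working session

There is one attempt and no reset: what is moved stays moved. The work goes in short steps, Python scripts to look and compute and a tool call to move; the robot and the scene stay as the last step left them, time stands still between calls to the robot, and variables do not carry over. Pictures are saved under pics/ and viewed, about 12 in all and at most 16, crops included, and the job is handed in when it is done.

Besides the shell and the picture viewer there is one more tool, called by a JSON object that holds its "op" and its "data", one argument or row to a line. servo_tool: Moves the arm, as the interface text tells. Its arguments: {"type":"object","properties":{"plan":{"type":"array"},"force":{"type":"number"}},"required":["plan"]}

```bash
mkdir -p pics; cat > h.py <<'E'
import numpy as np, cv2
from cell import readout, read_camera, env
def snap(n,f=None):
    c=read_camera(n)
    if f: cv2.imwrite('pics/'+f,cv2.cvtColor(c['image'],cv2.COLOR_RGB2BGR))
    return c
def pts(c,uv,z=None):
    """pixels -> world; on plane z, or by depth if z None"""
    uv=np.array(uv,float).reshape(-1,1,2)
    n=cv2.undistortPoints(uv,c['mtx'],np.array(c['D'])).reshape(-1,2)
    T=np.linalg.inv(c['camera_from_world']); d=np.c_[n[:,0],-n[:,1],-np.ones(len(n))]
    dw=d@T[:3,:3].T; o=T[:3,3]
    if z is None:
        p=uv.reshape(-1,2).round().astype(int); s=c['range_z'][p[:,1],p[:,0]][:,None]
    else: s=((z-o[2])/dw[:,2])[:,None]
    return o+s*dw
def cloud(c):
    h,w=c['range_z'].shape; u,v=np.meshgrid(np.arange(w),np.arange(h))
    return pts(c,np.c_[u.ravel(),v.ravel()]).reshape(h,w,3)
E
python3 - <<'E'
from h import *
for n in('top','side'):
    c=snap(n,n+'0.png'); np.savez(n+'0.npz',**c)
    print(n,np.linalg.inv(c['camera_from_world'])[:3].round(3).tolist(),c['mtx'].round(1).tolist(),np.array(c['D']).round(3))
o=readout.get_obs();print(o['tool_pos'],o['tool_rot'],o['force'],o['time_s'],o['grip_width'],env.pinch_z)
E
```

```text
top [[-0.005, 0.982, -0.187, 0.378], [-1.0, -0.01, -0.021, 0.045], [-0.022, 0.187, 0.982, 0.996]] [[387.3, 0.0, 277.1], [0.0, 387.3, 206.7], [0.0, 0.0, 1.0]] [-0.005  0.     0.     0.     0.   ]
side [[0.99, 0.105, -0.094, 0.421], [-0.14, 0.663, -0.735, -1.043], [-0.015, 0.741, 0.671, 1.045]] [[508.8, 0.0, 265.0], [0.0, 508.8, 214.0], [0.0, 0.0, 1.0]] [-0.12  0.    0.    0.    0.  ]
[0.17001232 0.62685329 0.22155896] [-1.79899708e+02  6.54910231e-03  1.64833156e+02] [-0.78386567  0.75385774 -0.07696223] 0.1 0.08707109716938556 -0.0187
```

View pics/top0.png

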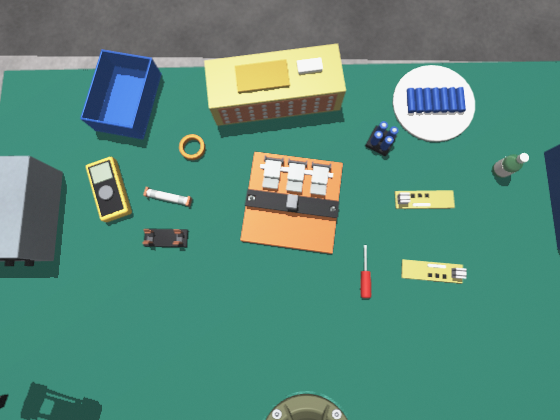

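View pics/side0.png

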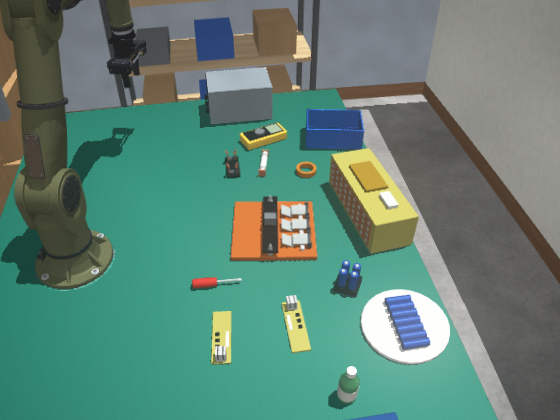

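The top view shows two boards: heat sinks at about (405,200) and (460,273). The panel is at (292,203) with the strip block at (292,201), the fuse at (168,197) and the holder at (166,238). The side view agrees, and there is no third board.

```bash
cat >> h.py <<'E'
def mask(c,lo,hi,roi):
    hsv=cv2.cvtColor(c['image'],cv2.COLOR_RGB2HSV); m=cv2.inRange(hsv,lo,hi)
    z=np.zeros_like(m); x0,y0,x1,y1=roi; z[y0:y1,x0:x1]=m[y0:y1,x0:x1]; return z
def rect(P):
    r=cv2.minAreaRect(P[:,:2].astype(np.float32)*1000); b=cv2.boxPoints(r)
    e=[b[1]-b[0],b[2]-b[1]]; L=[np.linalg.norm(k) for k in e]; k=e[int(L[1]>L[0])]
    return np.array(r[0])/1000,sorted(L),np.degrees(np.arctan2(k[1],k[0]))
def mrect(c,m,z):
    cs=max(cv2.findContours(m,cv2.RETR_EXTERNAL,cv2.CHAIN_APPROX_NONE)[0],key=cv2.contourArea)
    return rect(pts(c,cs.reshape(-1,2),z))
E
python3 - <<'E'
from h import *
c=dict(np.load('top0.npz')); C=cloud(c)
def show(n,r): print(n,r[0].round(4),np.round(r[1],1),round(float(r[2]),1))
m=mask(c,(5,150,120),(14,255,255),(225,140,360,265)); v,u=np.nonzero(m)
show('panel',rect(pts(c,np.c_[u,v],.015)))
for n,roi in(('b1',(385,180,470,220)),('b2',(390,250,480,295))):
    show(n,mrect(c,mask(c,(20,80,100),(35,255,255),roi),.005))
    x0,y0,x1,y1=roi; Q=C[y0:y1,x0:x1].reshape(-1,3); Q=Q[Q[:,2]>.027]; print(' sink',Q.min(0).round(3),Q.max(0).round(3),Q.mean(0).round(4),len(Q))
for n,roi,zl in(('strip',(235,185,350,220),.03),('fuse',(140,180,198,210),.012),('holder',(135,222,195,255),.006),('block',(275,188,310,215),.055)):
    x0,y0,x1,y1=roi; Q=C[y0:y1,x0:x1].reshape(-1,3); Q=Q[Q[:,2]>zl]; show(n,rect(Q)); print('  z',np.percentile(Q[:,2],[5,50,95]).round(3))
E
```

```text
panel [0.5725 0.0281] [223.2 231.4] 81.7
b1 [ 0.582  -0.3154] [ 45.1 149.9] 89.4
 sink [ 0.378 -0.268  0.028] [0.596 0.045 0.996] [ 0.5376 -0.1901  0.2456] 104
b2 [ 0.3993 -0.3198] [ 45.4 147.1] 84.5
 sink [ 0.378 -0.393  0.027] [0.405 0.045 0.996] [ 0.3916 -0.3168  0.1731] 130
strip [0.5396 0.0529] [219.9 238. ] -39.8
  z [0.031 0.035 0.062]
fuse [0.5148 0.2161] [ 58.5 435. ] 59.0
  z [0.014 0.02  0.025]
holder [0.4564 0.2227] [ 65.8 383.6] 75.9
  z [0.007 0.01  0.044]
block [0.4834 0.0396] [ 25.6 210.6] -7.9
  z [0.058 0.062 0.065]
```

```bash
sed -i "s/    return pts(c,np.c_\[u.ravel(),v.ravel()\]).reshape(h,w,3)/    P=pts(c,np.c_[u.ravel(),v.ravel()]).reshape(h,w,3); P[c['range_z']<=0]=np.nan; return P\ndef sel(C,roi,lo,hi=9):\n    x0,y0,x1,y1=roi; Q=C[y0:y1,x0:x1].reshape(-1,3); return Q[(Q[:,2]>lo)\&(Q[:,2]<hi)]/" h.py
python3 - <<'E'
from h import *
c=dict(np.load('top0.npz')); C=cloud(c)
def show(n,r): print(n,r[0].round(4),np.round(r[1],1),round(float(r[2]),1))
for n,roi,lo,hi in(('s1',(385,180,470,220),.029,.04),('s2',(390,250,480,295),.029,.04),('strip',(235,185,350,220),.03,.045),('block',(275,188,310,215),.057,.07),('fuse',(140,180,198,210),.014,.03),('holder',(135,222,195,255),.006,.02),('forks',(135,222,195,255),.03,.06),('panel',(225,140,360,265),.008,.03),('base',(0,0,1,1),-1,2)):
    Q=sel(C,roi,lo,hi)
    if len(Q): show(n,rect(Q)); print('  z',np.percentile(Q[:,2],[5,50,95]).round(3),len(Q))
E
```

```text
s1 [ 0.5829 -0.257 ] [22.2 23.6] 6.5
  z [0.03  0.033 0.035] 80
s2 [ 0.3934 -0.3792] [23.9 25.8] 87.5
  z [0.03  0.032 0.035] 106
strip [0.5808 0.0261] [ 64.3 236.3] 81.8
  z [0.031 0.034 0.037] 1500
block [0.5707 0.0276] [25.6 34.3] -7.9
  z [0.059 0.062 0.065] 143
fuse [0.5959 0.351 ] [ 23.6 121.1] 76.7
  z [0.015 0.02  0.024] 356
holder [0.4885 0.3529] [ 45.8 112. ] 87.9
  z [0.007 0.01  0.016] 643
forks [0.4878 0.3529] [35.3 89.7] 89.6
  z [0.034 0.041 0.047] 100
panel [0.5813 0.0261] [236.3 240.6] -8.4
  z [0.012 0.015 0.029] 6195
base [1.825 1.525] [0. 0.] 0.0
  z [-0.751 -0.751 -0.751] 1
```

```bash
cat >> h.py <<'E'
from scipy.spatial.transform import Rotation as R
def go(*targets,cur=None):
    """print tool-frame shifts (mm-rounded) to world targets (x,y,z,yaw)"""
    o=readout.get_obs(); p=np.array(o['tool_pos']); M=R.from_euler('xyz',o['tool_rot'],degrees=True).as_matrix()
    yw=o['tool_rot'][2]
    for t in targets:
        d=M.T@(np.array(t[:3])-p); dy=(t[3]-yw+180)%360-180
        print('go',t,'->',d.round(4).tolist(),'turn',round(-np.radians(dy),4))
    print('t',round(o['time_s'],2),'pos',p.round(4),'rot',np.round(o['tool_rot'],2),'F',np.round(o['force'],1),'w',round(o['grip_width'],4),'q7',np.round(o['qpos'],0)[-1])
PC=np.array([.5813,.0261]); PY=-8.2
def panel(x,y):
    a=np.radians(PY); ex=np.array([np.cos(a),np.sin(a)]); ey=np.array([-ex[1],ex[0]])
    return PC+(x+.020)*ex+y*ey
E
python3 - <<'E'
from h import *
print(panel(-.03,0)); s=panel(-.03,0)
go((s[0],s[1],.15,171.8),(.4,.35,.22,171.8))
E
```

```text
[0.57140224 0.02752629]
go (np.float64(0.5714022376909221), np.float64(0.02752628933705512), 0.15, 171.8) -> [-0.5442, -0.4733, 0.0724] turn -0.1216
go (0.4, 0.35, 0.22, 171.8) -> [-0.2944, -0.207, 0.002] turn -0.1216
t 0.1 pos [0.17   0.6269 0.2216] rot [-1.7990e+02  1.0000e-02  1.6483e+02] F [-0.8  0.8 -0.1] w 0.0871 q7 -3.0
```

{"op": "servo_tool", "data": {
  "plan": [
    [[0.087,-0.544,-0.473,0.0,-0.12],[0.087,-0.544,-0.473,0.0,-0.12],[0.087,-0.544,-0.473,0.0,-0.12],[0.087,-0.544,-0.473,0.0,-0.12],[0.087,-0.544,-0.473,0.0,-0.12],[0.087,-0.544,-0.473,0.0,-0.12],[0.087,-0.544,-0.473,0.0,-0.12],[0.087,-0.544,-0.473,0.0,-0.12],[0.087,-0.544,-0.473,0.0,-0.12],[0.087,-0.544,-0.473,0.0,-0.12],[0.087,-0.544,-0.473,0.0,-0.12],[0.087,-0.544,-0.473,0.0,-0.12]]
  ]
}}

```text
time_s: 1.1
tool_pos: [0.4488, 0.2098, 0.2224]
tool_rot: [-179.9, -0.0, 171.7]
force: [0.6, 0.2, -0.3]
grip_width: 0.087
```

```bash
python3 - <<'E'
from h import *
go((.5714,.0275,.15,171.8))
E
```

```text
go (0.5714, 0.0275, 0.15, 171.8) -> [-0.1477, -0.1626, 0.0726] turn -0.0016
t 1.1 pos [0.4488 0.2098 0.2224] rot [-1.7991e+02 -2.0000e-02  1.7171e+02] F [ 0.6  0.2 -0.3] w 0.087 q7 53.0
```

{"op": "servo_tool", "data": {
  "plan": [
    [[0.087,-0.148,-0.163,0.073,0],[0.087,-0.148,-0.163,0.073,0],[0.087,-0.148,-0.163,0.073,0],[0.087,-0.148,-0.163,0.073,0],[0.087,-0.148,-0.163,0.073,0],[0.087,-0.148,-0.163,0.073,0],[0.087,-0.148,-0.163,0.073,0],[0.087,-0.148,-0.163,0.073,0],[0.087,-0.148,-0.163,0.073,0]]
  ]
}}

```text
time_s: 1.85
tool_pos: [0.5712, 0.0282, 0.1493]
tool_rot: [-179.9, -0.1, 171.8]
force: [0.6, 0.4, -0.8]
grip_width: 0.0869
```

```bash
python3 - <<'E'
from h import *
c=snap('wrist','w1.png'); np.savez('w1.npz',**c)
T=np.linalg.inv(c['camera_from_world']); print(T[:3].round(3).tolist())
C=cloud(c); Q=C.reshape(-1,3)
for lo,hi in((.058,.068),(.031,.039)):
    q=Q[(Q[:,2]>lo)&(Q[:,2]<hi)&(np.linalg.norm(Q[:,:2]-panel(-.03,0),axis=1)<.13)]; print(len(q), q[:,2].mean().round(4) if len(q) else 0, rect(q) if len(q)>9 else '')
go((.5714,.0275,.037,171.8))
E
```

```text
[[0.145, -0.961, -0.236, 0.507], [0.989, 0.14, 0.036, 0.038], [-0.001, -0.238, 0.971, 0.311]]
1656 0.0622 (array([0.56914209, 0.02929835]), [np.float32(25.677103), np.float32(33.56731)], np.float32(-7.6843286))
15144 0.0342 (array([0.61566614, 0.02245101]), [np.float32(138.02594), np.float32(236.70816)], np.float32(81.551025))
go (0.5714, 0.0275, 0.037, 171.8) -> [-0.0004, -0.0012, 0.1126] turn 0.0005
t 1.9 pos [0.5713 0.0288 0.1496] rot [-1.7997e+02 -4.0000e-02  1.7183e+02] F [-0.5  0.3  0.5] w 0.0866 q7 81.0
```

View pics/w1.png

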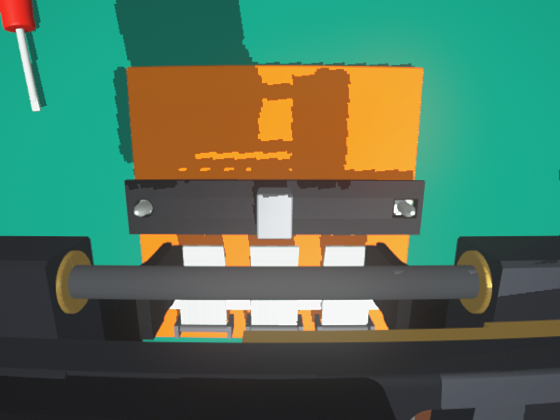

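The wrist view shows the strip with both studs through its holes, (143,208) and (404,208), and the block at (275,213). The fix agrees with the top view to 2 mm. I'll descend and grip.

{"op": "servo_tool", "data": {
  "plan": [
    [[0.07,0.001,0,0.03,0.005],[0.06,0.001,0,0.06,0.005],[0.06,0.001,0,0.085,0.005],[0.06,0.001,0,0.1,0.005],[0.06,0.001,0,0.11,0.005],[0.06,0.001,0,0.111,0.005],[0.02,0.001,0,0.111,0.005],[0.02,0.001,0,0.111,0.005],[0.02,0.001,0,0.111,0.005],[0.02,0.001,0,0.111,0.005],[0.02,0.001,0,0.111,0.005],[0.02,0.001,0,0.111,0.005]]
  ],
  "force": 40
}}

```text
time_s: 2.9
tool_pos: [0.5705, 0.029, 0.0392]
tool_rot: [-180.0, 0.0, 171.5]
force: [0.6, 0.3, -0.5]
grip_width: 0.028
```

```bash
python3 - <<'E'
from h import *
go((.52,.215,.12,81.8))
E
```

```text
go (0.52, 0.215, 0.12, 81.8) -> [0.0773, 0.1766, -0.0809] turn 1.5663
t 2.9 pos [0.5705 0.029  0.0392] rot [-179.99    0.    171.54] F [ 0.6  0.3 -0.5] w 0.028 q7 84.0
```

{"op": "servo_tool", "data": {
  "plan": [
    [[0.02,0,0,0,0],[0.02,0,0,0,0],[0.02,0,0,0,0],[0.02,0,0,0,0]]
  ]
}}

```text
time_s: 3.23
tool_pos: [0.5704, 0.0289, 0.0391]
tool_rot: [-180.0, -0.0, 171.5]
force: [-0.6, -0.6, 0.2]
grip_width: 0.026
```

```bash
python3 - <<'E'
from h import *
go((.52,.215,.12,81.8))
E
```

```text
go (0.52, 0.215, 0.12, 81.8) -> [0.0773, 0.1766, -0.0809] turn 1.5662
t 3.23 pos [0.5704 0.0289 0.0391] rot [-1.7999e+02 -1.0000e-02  1.7154e+02] F [-0.6 -0.6  0.2] w 0.026 q7 84.0
```

{"op": "servo_tool", "data": {
  "plan": [
    [[0.02,0,0,-0.005,0],[0.02,0,0,-0.012,0],[0.02,0,0,-0.02,0],[0.02,0,0,-0.03,0],[0.02,0,0,-0.045,0],[0.02,0,0,-0.065,0],[0.02,0,0,-0.085,0],[0.02,0.077,0.177,-0.085,1.566],[0.02,0.077,0.177,-0.085,1.566],[0.02,0.077,0.177,-0.085,1.566],[0.02,0.077,0.177,-0.085,1.566],[0.02,0.077,0.177,-0.085,1.566]]
  ]
}}

```text
time_s: 4.23
tool_pos: [0.5215, 0.2124, 0.1256]
tool_rot: [179.9, 0.0, 138.8]
force: [0.8, 0.7, -1.4]
grip_width: 0.0257
```

```bash
python3 - <<'E'
from h import *
go((.52,.215,.12,81.8))
E
```

```text
go (0.52, 0.215, 0.12, 81.8) -> [0.0029, 0.001, 0.0056] turn 0.9949
t 4.23 pos [0.5215 0.2124 0.1256] rot [1.7991e+02 2.0000e-02 1.3881e+02] F [ 0.8  0.7 -1.4] w 0.0257 q7 29.0
```

{"op": "servo_tool", "data": {
  "plan": [
    [[0.02,0.003,0.001,0.0,0.995],[0.02,0.003,0.001,0.0,0.995],[0.02,0.003,0.001,0.0,0.995],[0.02,0.003,0.001,0.0,0.995],[0.02,0.003,0.001,0.0,0.995],[0.02,0.003,0.001,0.0,0.995],[0.02,0.003,0.001,0.0,0.995],[0.02,0.003,0.001,0.02,0.995],[0.02,0.003,0.001,0.04,0.995],[0.02,0.003,0.001,0.06,0.995],[0.02,0.003,0.001,0.08,0.995],[0.02,0.003,0.001,0.09,0.995]]
  ]
}}

```text
time_s: 5.23
tool_pos: [0.5189, 0.2149, 0.0343]
tool_rot: [-180.0, 0.0, 81.8]
force: [-0.3, 0.2, -2.0]
grip_width: 0.0258
```

```bash
python3 - <<'E'
from h import *
go((.52,.215,.0105,81.8))
E
```

```text
go (0.52, 0.215, 0.0105, 81.8) -> [0.0003, 0.0011, 0.0238] turn 0.0002
t 5.23 pos [0.5189 0.2149 0.0343] rot [-1.7996e+02  1.0000e-02  8.1810e+01] F [-0.3  0.2 -2. ] w 0.0258 q7 -24.0
```

{"op": "servo_tool", "data": {
  "plan": [
    [[0.02,0,0,0.01,0],[0.02,0,0,0.018,0],[0.02,0,0,0.023,0],[0.02,0,0,0.024,0],[0.02,0,0,0.024,0],[0.06,0,0,0.023,0],[0.06,0,0,0.023,0],[0.06,0,0,0.023,0],[0.06,0,0,0.023,0],[0.06,0,0,-0.01,0],[0.06,0,0,-0.05,0],[0.06,0,0,-0.09,0]]
  ]
}}

```text
time_s: 6.23
tool_pos: [0.5182, 0.2142, 0.125]
tool_rot: [-179.9, 0.1, 81.8]
force: [1.2, 2.0, 0.2]
grip_width: 0.0584
```

```bash
python3 - <<'E'
from h import *
c=snap('top'); C=cloud(c)
def show(n,r): print(n,r[0].round(4),np.round(r[1],1),round(float(r[2]),1))
show('b1',mrect(c,mask(c,(20,80,100),(35,255,255),(375,170,490,230)),.005))
show('b2',mrect(c,mask(c,(20,80,100),(35,255,255),(380,240,495,305)),.005))
go((.5845,-.258,.15,-.6),(.48,.0,.15,0))
E
```

```text
b1 [ 0.582  -0.3154] [ 45.1 149.9] 89.4
b2 [ 0.3993 -0.3198] [ 45.6 147.1] 84.6
go (0.5845, -0.258, 0.15, -0.6) -> [-0.4607, 0.1285, -0.0183] turn 1.4375
go (0.48, 0.0, 0.15, 0) -> [-0.2203, -0.0119, -0.0177] turn 1.427
t 6.28 pos [0.5235 0.2164 0.1342] rot [179.51  -0.45  81.76] F [ 2.8 -0.1  4.8] w 0.0591 q7 -27.0
```

{"op": "servo_tool", "data": {
  "plan": [
    [[0.06,-0.46,0.125,-0.017,1.437],[0.06,-0.46,0.125,-0.017,1.437],[0.06,-0.46,0.125,-0.017,1.437],[0.06,-0.46,0.125,-0.017,1.437],[0.06,-0.46,0.125,-0.017,1.437],[0.06,-0.46,0.125,-0.017,1.437],[0.06,-0.46,0.125,-0.017,1.437],[0.06,-0.46,0.125,-0.017,1.437],[0.06,-0.46,0.125,-0.017,1.437],[0.06,-0.46,0.125,-0.017,1.437],[0.06,-0.46,0.125,-0.017,1.437],[0.06,-0.46,0.125,-0.017,1.437]]
  ]
}}

```text
time_s: 7.28
tool_pos: [0.5802, -0.2639, 0.1495]
tool_rot: [-179.9, -0.6, -1.2]
force: [-1.4, -0.6, 0.0]
grip_width: 0.0601
```

```bash
python3 - <<'E'
from h import *
c=snap('wrist','w2.png'); C=cloud(c); np.savez('w2.npz',**c)
q=C.reshape(-1,3); q=q[(q[:,2]>.028)&(q[:,2]<.038)&(np.linalg.norm(q[:,:2]-[.5826,-.2567],axis=1)<.04)]
print(len(q)); 
if len(q)>9: print(rect(q),q[:,2].mean())
print(mrect(c,mask(c,(20,80,100),(35,255,255),(0,0,560,420)),.005))
go((.5826,-.2567,.12,-.6))
E
```

```text
932
(array([ 0.58199231, -0.25639734]), [np.float32(23.85998), np.float32(24.352573)], np.float32(-1.165547)) 0.032595927909678676
(array([ 0.58236493, -0.31544489]), [np.float32(46.56581), np.float32(149.42424)], np.float32(-89.95263))
go (0.5826, -0.2567, 0.12, -0.6) -> [0.0023, -0.0096, 0.0296] turn -0.0149
t 7.33 pos [ 0.5797 -0.2662  0.1495] rot [179.98  -0.62  -1.46] F [-0.8 -1.8  0.8] w 0.0604 q7 -52.0
```

View pics/w2.png

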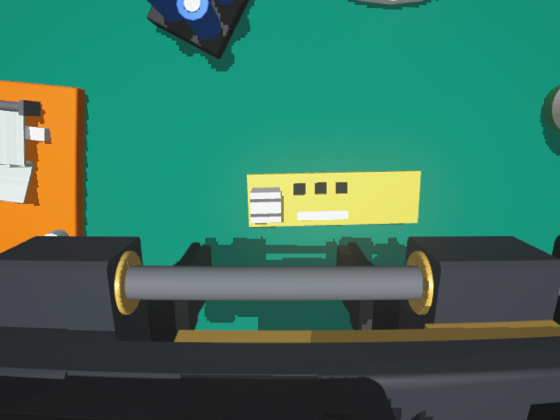

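The wrist view confirms board 1, with its sink at (266,205) and plain edge on the right. I'll descend and grip the sink.

{"op": "servo_tool", "data": {
  "plan": [
    [[0.06,0.002,-0.0095,0.03,-0.02],[0.06,0.002,-0.0095,0.06,-0.02],[0.06,0.002,-0.0095,0.09,-0.02],[0.06,0.002,-0.0095,0.115,-0.02],[0.06,0.002,-0.0095,0.13,-0.02],[0.06,0.002,-0.0095,0.138,-0.02],[0.06,0.002,-0.0095,0.14,-0.02],[0.06,0.002,-0.0095,0.14,-0.02],[0.015,0.002,-0.0095,0.14,-0.02],[0.015,0.002,-0.0095,0.14,-0.02],[0.015,0.002,-0.0095,0.14,-0.02],[0.015,0.002,-0.0095,0.14,-0.02]]
  ],
  "force": 40
}}

```text
time_s: 8.33
tool_pos: [0.584, -0.257, 0.0105]
tool_rot: [180.0, -0.7, -0.3]
force: [-0.4, -0.2, -0.5]
grip_width: 0.0409
```

{"op": "servo_tool", "data": {
  "plan": [
    [[0.015,0,0,0,0],[0.015,0,0,0,0],[0.015,0,0,0,0],[0.015,0,0,0,0],[0.015,0,0,0,0]]
  ]
}}

```text
time_s: 8.75
tool_pos: [0.5843, -0.2571, 0.0108]
tool_rot: [180.0, -0.7, -0.3]
force: [0.6, -0.5, 1.4]
grip_width: 0.0239
```

```bash
python3 - <<'E'
from h import *
c=dict(np.load('w1.npz'))
m=mask(c,(4,150,60),(18,255,255),(100,55,440,235)); m=cv2.morphologyEx(m,cv2.MORPH_OPEN,np.ones((3,3),np.uint8))
v,u=np.nonzero(m); P=pts(c,np.c_[u,v],.015); print(rect(P))
a=np.radians(-8.4); ex=np.array([np.cos(a),np.sin(a)]); ey=np.array([-ex[1],ex[0]])
d=(P[:,:2]-panel(-.02,0)); x=d@ex; y=d@ey
print('near edge x',np.percentile(x,.3),'(-.120) y',y.min(),y.max())
for lo in(-.12,-.1,-.08,-.06): s=(x>lo)&(x<lo+.02); print(lo,y[s].min().round(4),y[s].max().round(4))
for lo in np.arange(-.11,.11,.04): s=(y>lo)&(y<lo+.02); print(lo.round(2),x[s].min().round(4))
go((.5823,-.2566,.12,-.2))
E
```

```text
(array([0.50534839, 0.03876056]), [np.float32(89.57572), np.float32(233.76665)], np.float32(81.70405))
near edge x -0.12153673691130144 (-.120) y -0.1154372127250592 0.11826637933009743
-0.12 -0.1154 0.1183
-0.1 -0.1152 0.1182
-0.08 -0.1154 0.1181
-0.06 -0.1153 0.1182
-0.11 -0.1213
-0.07 -0.1214
-0.03 -0.1217
0.01 -0.1218
0.05 -0.1215
0.09 -0.1219
go (0.5823, -0.2566, 0.12, -0.2) -> [-0.0006, -0.0004, -0.1092] turn -0.0018
t 8.75 pos [ 0.5843 -0.2571  0.0108] rot [179.95  -0.73  -0.3 ] F [ 0.6 -0.5  1.4] w 0.0239 q7 -47.0
```

```bash
cat >> h.py <<'E'
PC=np.array([.5805,.0275]); PY=-8.35
E
python3 - <<'E'
from h import *
s=panel(-.144,-.060); print(s); go((.584,-.257,.12,-.3),(s[0],s[1],.12,81.65))
E
```

```text
[ 0.44910129 -0.01385673]
go (0.584, -0.257, 0.12, -0.3) -> [0.0011, -0.0, -0.1092] turn -0.0
go (np.float64(0.44910128951420014), np.float64(-0.013856727175502279), 0.12, 81.65) -> [-0.1351, -0.2425, -0.1111] turn -1.4303
t 8.75 pos [ 0.5843 -0.2571  0.0108] rot [179.95  -0.73  -0.3 ] F [ 0.6 -0.5  1.4] w 0.0239 q7 -47.0
```

{"op": "servo_tool", "data": {
  "plan": [
    [[0.015,0,0,-0.01,0],[0.015,0,0,-0.03,0],[0.015,0,0,-0.055,0],[0.015,0,0,-0.08,0],[0.015,0,0,-0.105,0],[0.015,0,0,-0.11,0],[0.015,0,0,-0.11,0],[0.015,0,0,-0.11,0]]
  ]
}}

```text
time_s: 9.42
tool_pos: [0.5825, -0.2566, 0.1202]
tool_rot: [180.0, -0.7, -0.3]
force: [0.1, 0.2, -1.9]
grip_width: 0.0239
```

```bash
python3 - <<'E'
from h import *
s=panel(-.144,-.060); go((s[0],s[1],.12,81.65))
E
```

```text
go (np.float64(0.44910128951420014), np.float64(-0.013856727175502279), 0.12, 81.65) -> [-0.1346, -0.242, -0.0014] turn -1.4302
t 9.42 pos [ 0.5825 -0.2566  0.1202] rot [179.99  -0.7   -0.29] F [ 0.1  0.2 -1.9] w 0.0239 q7 -51.0
```

{"op": "servo_tool", "data": {
  "plan": [
    [[0.015,-0.135,-0.242,-0.001,-1.43],[0.015,-0.135,-0.242,-0.001,-1.43],[0.015,-0.135,-0.242,-0.001,-1.43],[0.015,-0.135,-0.242,-0.001,-1.43],[0.015,-0.135,-0.242,-0.001,-1.43],[0.015,-0.135,-0.242,-0.001,-1.43],[0.015,-0.135,-0.242,-0.001,-1.43],[0.015,-0.135,-0.242,-0.001,-1.43],[0.015,-0.135,-0.242,-0.001,-1.43],[0.015,-0.135,-0.242,-0.001,-1.43],[0.015,-0.135,-0.242,-0.001,-1.43],[0.015,-0.135,-0.242,-0.001,-1.43]]
  ]
}}

```text
time_s: 10.42
tool_pos: [0.4472, -0.0137, 0.118]
tool_rot: [179.5, -0.0, 82.0]
force: [0.3, -0.2, -1.7]
grip_width: 0.0238
```

{"op": "servo_tool", "data": {
  "plan": [
    [[0.015,0,0,0,0],[0.015,0,0,0,0],[0.015,0,0,0,0]]
  ]
}}

```text
time_s: 10.67
tool_pos: [0.4463, -0.0137, 0.1171]
tool_rot: [179.6, 0.0, 81.9]
force: [0.3, 0.5, -0.6]
grip_width: 0.0237
```

```bash
python3 - <<'E'
from h import *
c=snap('top','t3.png'); C=cloud(c)
m=mask(c,(20,80,100),(35,255,255),(240,140,370,330)); v,u=np.nonzero(m); q=C[v,u]; q=q[np.isfinite(q[:,2])&(q[:,2]<.13)&(q[:,2]>.01)]
print('board',rect(q)); A=np.c_[q[:,:2]-q[:,:2].mean(0),np.ones(len(q))]; print('plane',np.linalg.lstsq(A,q[:,2],rcond=None)[0])
s=panel(-.144,-.060); go((s[0],s[1],.12,81.65),(s[0],s[1],.026,81.65))
r=rect(q); a=np.radians(PY); d=r[0]-panel(0,0); print('board ctr in panel',d@[np.cos(a),np.sin(a)],d@[-np.sin(a),np.cos(a)])
E
```

```text
board (array([0.63806049, 0.02281451]), [np.float32(126.402725), np.float32(182.78568)], np.float32(82.06916))
plane [-0.59989466 -0.03859252  0.05491205]
go (np.float64(0.44910128951420014), np.float64(-0.013856727175502279), 0.12, 81.65) -> [0.0002, 0.0025, -0.0026] turn 0.0052
go (np.float64(0.44910128951420014), np.float64(-0.013856727175502279), 0.026, 81.65) -> [0.0002, 0.0017, 0.0914] turn 0.0052
t 10.72 pos [ 0.4466 -0.0137  0.1174] rot [1.7954e+02 3.0000e-02 8.1950e+01] F [ 0.6  0.2 -1.1] w 0.0235 q7 -13.0
board ctr in panel 0.03763073703444871 0.0037230977076145202
```

View pics/t3.png

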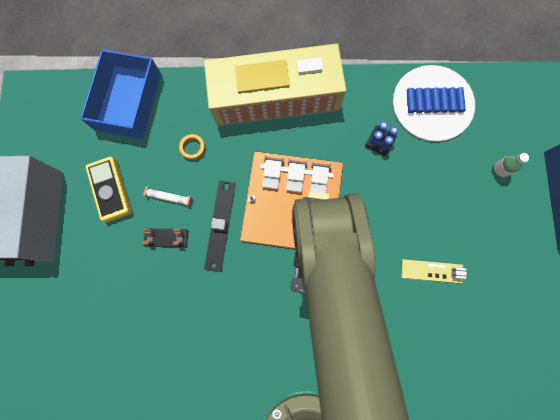

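The strip lies aside at (220,225), and the arm hides all but the tip of the held board at (319,196). I'll lower it and check with the side camera.

{"op": "servo_tool", "data": {
  "plan": [
    [[0.015,0,0.002,0.02,0.005],[0.015,0,0.002,0.045,0.005],[0.015,0,0.002,0.065,0.005],[0.015,0,0.002,0.08,0.005],[0.015,0,0.002,0.086,0.005],[0.015,0,0.002,0.087,0.005],[0.015,0,0.002,0.087,0.005],[0.015,0,0.002,0.087,0.005]]
  ]
}}

```text
time_s: 11.38
tool_pos: [0.4501, -0.0141, 0.0312]
tool_rot: [179.5, -0.0, 81.6]
force: [-0.4, -0.4, -1.1]
grip_width: 0.0235
```

```bash
python3 - <<'E'
from h import *
c=snap('side'); cv2.imwrite('pics/s4.png',cv2.cvtColor(cv2.resize(c['image'][160:330,180:380],None,fx=4,fy=3.4,interpolation=cv2.INTER_CUBIC),cv2.COLOR_RGB2BGR))
m=mask(c,(20,80,100),(35,255,255),(200,190,330,290)); C=cloud(c); v,u=np.nonzero(m); q=C[v,u]; q=q[(q[:,2]<.06)&(q[:,2]>.01)]
a=np.radians(PY); d=q[:,:2]-panel(0,0); x=d@[np.cos(a),np.sin(a)]; y=d@[-np.sin(a),np.cos(a)]
print(len(q),np.percentile(x,[.5,99.5]),np.percentile(y,[.5,99.5]))
A=np.c_[x,y,np.ones(len(q))]; print('plane',np.linalg.lstsq(A,q[:,2],rcond=None)[0]); print(rect(q))
s=panel(-.144,-.060); go((s[0],s[1],.026,81.65))
E
```

```text
464 [-0.15579927 -0.00921408] [-0.08826574 -0.02731739]
plane [ 0.0122302  -0.08008796  0.01984555]
(array([ 0.50939917, -0.02758043]), [np.float32(78.6294), np.float32(146.63515)], np.float32(-10.486663))
go (np.float64(0.44910128951420014), np.float64(-0.013856727175502279), 0.026, 81.65) -> [-0.0001, -0.0012, 0.0053] turn 0.0001
t 11.43 pos [ 0.4503 -0.014   0.0314] rot [ 1.7944e+02 -3.0000e-02  8.1660e+01] F [-0.3 -0.3 -0.8] w 0.0241 q7 -4.0
```

View pics/s4.png

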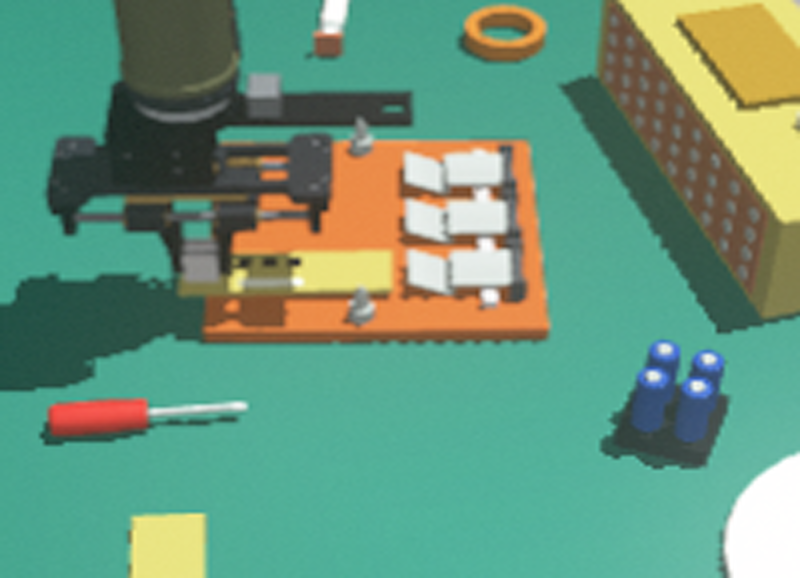

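The side view shows the board straight in front of clip 0, with its front at crop (390,270) near the lip at (420,270). I'll set it down and check its lateral position.

{"op": "servo_tool", "data": {
  "plan": [
    [[0.015,0,-0.001,0.003,0],[0.015,0,-0.001,0.0052,0],[0.015,0,-0.001,0.0052,0],[0.015,0,-0.001,0.0052,0],[0.015,0,-0.001,0.0052,0]]
  ]
}}

```text
time_s: 11.85
tool_pos: [0.4494, -0.0138, 0.0262]
tool_rot: [179.4, -0.0, 81.7]
force: [-0.1, 0.5, -0.8]
grip_width: 0.0237
```

```bash
cat >> h.py <<'E'
def lat(c,roi,z,x0,x1):
    """board edges in panel frame: y of both sides vs x"""
    m=mask(c,(20,80,100),(35,255,255),roi); v,u=np.nonzero(m); q=pts(c,np.c_[u,v],z)
    a=np.radians(PY); d=q[:,:2]-panel(0,0); x=d@[np.cos(a),np.sin(a)]; y=d@[-np.sin(a),np.cos(a)]
    for l in np.arange(x0,x1,.01):
        s=(x>l)&(x<l+.01)
        if s.sum()>3: print('x%.3f y %.4f %.4f mid %.4f'%(l,y[s].min(),y[s].max(),(y[s].min()+y[s].max())/2))
    return x,y
E
python3 - <<'E'
from h import *
c=snap('side'); x,y=lat(c,(200,190,330,290),.020,-.08,.0); print(x.max())
t=snap('top'); x,y=lat(t,(290,170,345,260),.020,-.05,.0); print(x.max())
s=panel(-.129,-.060); go((s[0],s[1],.026,81.65))
E
```

```text
x-0.080 y -0.0876 -0.0396 mid -0.0636
x-0.070 y -0.0877 -0.0397 mid -0.0637
x-0.060 y -0.0878 -0.0398 mid -0.0638
x-0.050 y -0.0879 -0.0399 mid -0.0639
x-0.040 y -0.0880 -0.0400 mid -0.0640
x-0.030 y -0.0842 -0.0401 mid -0.0622
x-0.020 y -0.0843 -0.0402 mid -0.0623
x-0.010 y -0.0804 -0.0444 mid -0.0624
0.09970789023233959
x-0.030 y -0.0837 -0.0425 mid -0.0631
x-0.020 y -0.0850 -0.0383 mid -0.0617
x-0.010 y -0.0818 -0.0380 mid -0.0599
-0.007910964052503735
go (np.float64(0.4639422810804701), np.float64(-0.016035022226660887), 0.026, 81.65) -> [-0.0001, 0.0148, 0.0004] turn 0.0001
t 11.95 pos [ 0.4494 -0.0138  0.0262] rot [ 1.7943e+02 -4.0000e-02  8.1660e+01] F [ 0.3  0.4 -2.1] w 0.0241 q7 -4.0
```

{"op": "servo_tool", "data": {
  "plan": [
    [[0.015,0,0.004,0,0],[0.015,0,0.008,0,0],[0.015,0,0.012,0,0],[0.015,0,0.016,0,0],[0.015,0,0.02,0,0],[0.015,0,0.024,0,0],[0.015,0,0.028,0,0],[0.015,0,0.032,0,0],[0.015,0,0.036,0,0],[0.015,0,0.04,0,0],[0.015,0,0.044,0,0],[0.015,0,0.048,0,0]]
  ],
  "force": 50
}}

```text
time_s: 12.95
tool_pos: [0.4889, -0.0195, 0.0256]
tool_rot: [-179.5, -0.1, 81.7]
force: [-29.1, 3.4, 29.4]
grip_width: 0.0236
```

```bash
python3 - <<'E'
from h import *
s=panel(-.079,-.060); go((s[0],s[1],.026,81.65))
c=snap('side'); x,y=lat(c,(200,190,330,290),.020,-.06,.0)
E
```

```text
go (np.float64(0.5134122529680368), np.float64(-0.023296005730522908), 0.026, 81.65) -> [-0.0002, 0.0248, -0.0006] turn 0.0001
t 12.95 pos [ 0.4889 -0.0195  0.0256] rot [-1.7947e+02 -1.2000e-01  8.1650e+01] F [-29.1   3.4  29.4] w 0.0236 q7 3.0
x-0.060 y -0.0878 -0.0439 mid -0.0659
x-0.050 y -0.0879 -0.0440 mid -0.0660
x-0.040 y -0.0880 -0.0400 mid -0.0640
x-0.030 y -0.0881 -0.0401 mid -0.0641
x-0.020 y -0.0882 -0.0402 mid -0.0642
x-0.010 y -0.0883 -0.0403 mid -0.0643
```

{"op": "servo_tool", "data": {
  "plan": [
    [[0.015,0,0,-0.0005,0],[0.015,0,0,-0.001,0],[0.015,0,0,-0.001,0],[0.015,0,0,-0.001,0]]
  ]
}}

```text
time_s: 13.33
tool_pos: [0.489, -0.0194, 0.0264]
tool_rot: [-179.4, -0.1, 81.7]
force: [-4.3, 0.4, 1.4]
grip_width: 0.0237
```

```bash
python3 - <<'E'
from h import *
s=panel(-.079,-.060); go((s[0],s[1],.026,81.65))
c=snap('side'); cv2.imwrite('pics/s5.png',cv2.cvtColor(cv2.resize(c['image'][190:280,190:330],None,fx=5.7,fy=5.7,interpolation=cv2.INTER_CUBIC),cv2.COLOR_RGB2BGR))
E
```

```text
go (np.float64(0.5134122529680368), np.float64(-0.023296005730522908), 0.026, 81.65) -> [-0.0004, 0.0248, 0.0001] turn 0.0003
t 13.33 pos [ 0.489  -0.0194  0.0264] rot [-1.7944e+02 -1.1000e-01  8.1670e+01] F [-4.3  0.4  1.4] w 0.0237 q7 3.0
```

View pics/s5.png

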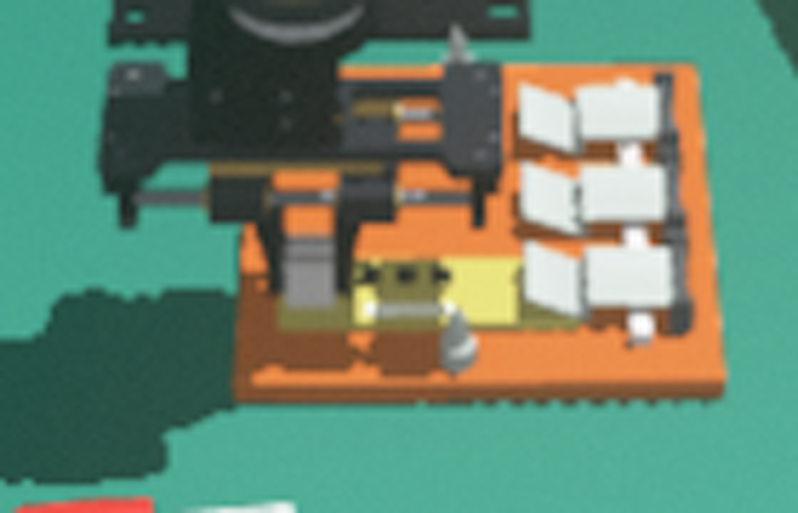

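Pressing too hard is relieved, and the board's front is under the lip at (550,280). I'll continue level.

{"op": "servo_tool", "data": {
  "plan": [
    [[0.015,0,0.003,-0.0003,0],[0.015,0,0.006,-0.0005,0],[0.015,0,0.009,-0.0005,0],[0.015,0,0.011,-0.0006,0],[0.015,0,0.011,-0.0006,0]]
  ]
}}

```text
time_s: 13.8
tool_pos: [0.4902, -0.0196, 0.0254]
tool_rot: [-178.2, -0.2, 81.7]
force: [-28.0, 4.0, 24.1]
grip_width: 0.0235
```

```bash
python3 - <<'E'
from h import *
s=panel(-.079,-.060); go((s[0],s[1],.0264,81.65))
E
```

```text
go (np.float64(0.5134122529680368), np.float64(-0.023296005730522908), 0.0264, 81.65) -> [-0.0003, 0.0235, -0.0018] turn 0.0008
t 13.8 pos [ 0.4902 -0.0196  0.0254] rot [-1.7817e+02 -1.7000e-01  8.1690e+01] F [-28.    4.   24.1] w 0.0235 q7 4.0
```

Gripping along x makes the wrist tilt and wedge the board. I'll release, turn 90° and regrip across y, so the board can pivot flat in the pads.

{"op": "servo_tool", "data": {
  "plan": [
    [[0.015,0,-0.002,-0.001,0],[0.05,0,-0.002,-0.001,0],[0.05,0,-0.002,-0.001,0],[0.05,0,-0.002,-0.001,0],[0.05,0,-0.002,-0.001,0],[0.05,0,-0.002,-0.01,0],[0.05,0,-0.002,-0.03,0],[0.05,0,-0.002,-0.05,0],[0.05,0,-0.002,-0.06,-0.3],[0.05,0,-0.002,-0.06,-0.6],[0.05,0,-0.002,-0.06,-0.9],[0.05,0,-0.002,-0.06,-1.2]]
  ]
}}

```text
time_s: 14.8
tool_pos: [0.4908, -0.0198, 0.0865]
tool_rot: [-178.6, -1.0, 110.7]
force: [0.4, 0.1, -0.2]
grip_width: 0.05
```

```bash
python3 - <<'E'
from h import *
go((.4880,-.0193,.09,171.65))
c=snap('wrist'); C=cloud(c); q=C.reshape(-1,3); q=q[(q[:,2]>.042)&(q[:,2]<.054)&(np.linalg.norm(q[:,:2]-[.489,-.0215],axis=1)<.03)]
print(len(q)); print(rect(q) if len(q)>9 else 0)
c=snap('side'); x,y=lat(c,(200,190,330,290),.020,-.06,.0)
E
```

```text
go (0.488, -0.0193, 0.09, 171.65) -> [0.0015, -0.0025, -0.0034] turn -1.0642
t 14.8 pos [ 0.4908 -0.0198  0.0865] rot [-178.58   -1.01  110.68] F [ 0.4  0.1 -0.2] w 0.05 q7 27.0
1722
(array([ 0.48759592, -0.02016689]), [np.float32(24.472118), np.float32(24.752542)], np.float32(-8.008036))
x-0.060 y -0.0878 -0.0398 mid -0.0638
x-0.050 y -0.0879 -0.0399 mid -0.0639
x-0.040 y -0.0880 -0.0400 mid -0.0640
x-0.030 y -0.0881 -0.0401 mid -0.0641
x-0.020 y -0.0882 -0.0402 mid -0.0642
x-0.010 y -0.0883 -0.0403 mid -0.0643
```

{"op": "servo_tool", "data": {
  "plan": [
    [[0.05,0,-0.003,0,-1.064],[0.05,0,-0.003,0,-1.064],[0.05,0,-0.003,0,-1.064],[0.05,0,-0.003,0,-1.064],[0.05,0,-0.003,0,-1.064],[0.05,0,-0.003,0,-1.064],[0.05,0,-0.003,0,-1.064],[0.05,0,-0.003,0,-1.064],[0.05,0,-0.003,0,-1.064],[0.05,0,-0.003,0,-1.064],[0.05,0,-0.003,0,-1.064]]
  ]
}}

```text
time_s: 15.82
tool_pos: [0.4879, -0.0211, 0.0865]
tool_rot: [179.8, -1.7, 171.0]
force: [0.0, 0.7, -0.6]
grip_width: 0.05
```

```bash
python3 - <<'E'
from h import *
go((.488,-.0205,.0265,171.65))
E
```

```text
go (0.488, -0.0205, 0.0265, 171.65) -> [-0.0018, 0.0004, 0.0599] turn -0.0106
t 15.82 pos [ 0.4879 -0.0211  0.0865] rot [179.83  -1.74 171.04] F [ 0.   0.7 -0.6] w 0.05 q7 86.0
```

{"op": "servo_tool", "data": {
  "plan": [
    [[0.05,-0.002,0,0.02,-0.01],[0.05,-0.002,0,0.04,-0.01],[0.05,-0.002,0,0.055,-0.01],[0.05,-0.002,0,0.06,-0.01],[0.05,-0.002,0,0.06,-0.01],[0.015,-0.002,0,0.06,-0.01],[0.015,-0.002,0,0.06,-0.01],[0.015,-0.002,0,0.06,-0.01],[0.015,-0.002,0,0.06,-0.01],[0.015,-0.002,0,0.06,-0.01],[0.015,-0.002,0,0.06,-0.01],[0.015,-0.002,0,0.06,-0.01]]
  ],
  "force": 25
}}

```text
time_s: 16.82
tool_pos: [0.4886, -0.0208, 0.027]
tool_rot: [179.8, -1.7, 171.6]
force: [0.1, 1.0, 3.6]
grip_width: 0.0238
```

```bash
python3 - <<'E'
from h import *
o=readout.get_obs()['tool_pos']; h=panel(-.079,-.062); d=(h-panel(-.079-.026,-.062))
go((o[0]+.0129,o[1]-.0019,o[2]+.0005,171.65),(o[0]+.0257,o[1]-.0038,o[2]+.0005,171.65))
E
```

```text
go (np.float64(0.5014921419907377), np.float64(-0.02269872696655137), np.float64(0.02748234013669631), 171.65) -> [-0.013, 0.0, -0.0009] turn -0.0003
go (np.float64(0.5142921419907376), np.float64(-0.02459872696655137), np.float64(0.02748234013669631), 171.65) -> [-0.026, -0.0, -0.0013] turn -0.0003
t 16.82 pos [ 0.4886 -0.0208  0.027 ] rot [179.79  -1.7  171.63] F [0.1 1.  3.6] w 0.0238 q7 91.0
```

{"op": "servo_tool", "data": {
  "plan": [
    [[0.015,-0.002,0,-0.0006,0],[0.015,-0.004,0,-0.0007,0],[0.015,-0.006,0,-0.0008,0],[0.015,-0.008,0,-0.0008,0],[0.015,-0.01,0,-0.0009,0],[0.015,-0.01,0,-0.0009,0]]
  ]
}}

```text
time_s: 17.32
tool_pos: [0.4894, -0.0208, 0.0265]
tool_rot: [179.7, -2.9, 171.6]
force: [-22.7, 3.3, 21.8]
grip_width: 0.0237
```

```bash
python3 - <<'E'
from h import *
h=panel(-.079,-.062)
go((.5143,-.0246,.0272,171.65))
E
```

```text
go (0.5143, -0.0246, 0.0272, 171.65) -> [-0.0251, -0.0001, -0.0019] turn -0.0
t 17.32 pos [ 0.4894 -0.0208  0.0265] rot [179.74  -2.9  171.65] F [-22.7   3.3  21.8] w 0.0237 q7 92.0
```

{"op": "servo_tool", "data": {
  "plan": [
    [[0.015,-0.002,0,-0.0015,0],[0.015,-0.004,0,-0.002,0],[0.015,-0.006,0,-0.002,0],[0.015,-0.008,0,-0.002,0],[0.015,-0.008,0,-0.002,0]]
  ]
}}

```text
time_s: 17.73
tool_pos: [0.4907, -0.0211, 0.0265]
tool_rot: [179.7, -3.8, 171.7]
force: [-15.2, 3.0, 9.9]
grip_width: 0.0237
```

```bash
python3 - <<'E'
from h import *
go((.5143,-.0246,.0272,171.65))
c=snap('side','s6f.png'); cv2.imwrite('pics/s6.png',cv2.cvtColor(cv2.resize(c['image'][200:270,220:330],None,fx=7,fy=7,interpolation=cv2.INTER_CUBIC),cv2.COLOR_RGB2BGR))
E
```

```text
go (0.5143, -0.0246, 0.0272, 171.65) -> [-0.0237, -0.0001, -0.0022] turn 0.0003
t 17.73 pos [ 0.4907 -0.0211  0.0265] rot [179.75  -3.77 171.67] F [-15.2   3.    9.9] w 0.0237 q7 92.0
```

View pics/s6.png

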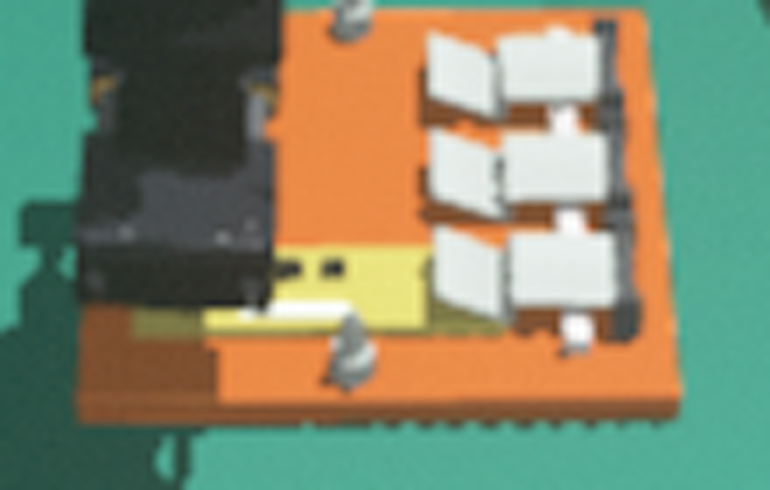

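The view shows the board's front at the bar, crop (505,325), and straight. I'll push on in one longer ramp with more lift.

{"op": "servo_tool", "data": {
  "plan": [
    [[0.015,-0.003,0,-0.002,0],[0.015,-0.006,0,-0.0025,0],[0.015,-0.009,0,-0.003,0],[0.015,-0.012,0,-0.003,0],[0.015,-0.014,0,-0.0032,0],[0.015,-0.016,0,-0.0034,0],[0.015,-0.018,0,-0.0036,0],[0.015,-0.018,0,-0.0036,0]]
  ]
}}

```text
time_s: 18.45
tool_pos: [0.5088, -0.0239, 0.0286]
tool_rot: [179.8, -3.8, 171.7]
force: [-1.8, -0.3, -3.4]
grip_width: 0.0238
```

```bash
python3 - <<'E'
from h import *
go((.5143,-.0246,.0272,171.65))
E
```

```text
go (0.5143, -0.0246, 0.0272, 171.65) -> [-0.0057, 0.0001, 0.001] turn 0.0002
t 18.45 pos [ 0.5088 -0.0239  0.0286] rot [179.78  -3.78 171.66] F [-1.8 -0.3 -3.4] w 0.0238 q7 94.0
```

{"op": "servo_tool", "data": {
  "plan": [
    [[0.015,-0.002,0,0.001,0],[0.015,-0.004,0,0.0007,0],[0.015,-0.006,0,0.0006,0],[0.015,-0.008,0,0.0004,0],[0.015,-0.01,0,0.0003,0],[0.015,-0.01,0,0.0003,0]]
  ]
}}

```text
time_s: 18.95
tool_pos: [0.5145, -0.0247, 0.0268]
tool_rot: [179.8, -4.3, 171.7]
force: [-12.8, 2.2, 3.8]
grip_width: 0.0239
```

```bash
python3 - <<'E'
from h import *
go((.5143,-.0246,.0272,171.65))
E
```

```text
go (0.5143, -0.0246, 0.0272, 171.65) -> [0.0003, 0.0, -0.0004] turn 0.0004
t 18.95 pos [ 0.5145 -0.0247  0.0268] rot [179.77  -4.32 171.67] F [-12.8   2.2   3.8] w 0.0239 q7 94.0
```

Home: the TCP stopped at the predicted 0.5143 with 13 N. I'll release straight up and verify.

{"op": "servo_tool", "data": {
  "plan": [
    [[0.015,0.003,0,0,0],[0.04,0.003,0,0,0],[0.04,0.003,0,0,0],[0.04,0.003,0,0,0],[0.04,0.003,0,0,0],[0.04,0.003,0,-0.01,0],[0.04,0.003,0,-0.03,0],[0.04,0.003,0,-0.055,0],[0.05,0.003,0,-0.075,0],[0.05,0.003,0,-0.085,0],[0.05,0.003,0,-0.085,0]]
  ]
}}

```text
time_s: 19.87
tool_pos: [0.5201, -0.0256, 0.1146]
tool_rot: [179.7, -4.0, 171.7]
force: [0.5, -0.8, -0.1]
grip_width: 0.0481
```

```bash
python3 - <<'E'
from h import *
c=snap('wrist'); C=cloud(c); q=C.reshape(-1,3); q=q[(q[:,2]>.042)&(q[:,2]<.054)&(np.linalg.norm(q[:,:2]-panel(-.079,-.062),axis=1)<.03)]
if len(q)>9:
    r=rect(q); a=np.radians(PY); d=r[0]-panel(0,0); print('sink wrist',r,'panel',d@[np.cos(a),np.sin(a)],d@[-np.sin(a),np.cos(a)])
print('expected -.079,-.062')
print(panel(-.03,.104)); s=panel(-.03,.104); go((s[0],s[1],.10,81.65),(s[0],s[1],.021,81.65))
t=snap('top'); print('b2',mrect(t,mask(t,(20,80,100),(35,255,255),(380,240,495,305)),.005))
E
```

```text
sink wrist (array([ 0.51046918, -0.02353484]), [np.float32(24.005144), np.float32(24.50362)], np.float32(-8.769538)) panel -0.08187719380746183 -0.060663696498466785
expected -.079,-.062
[0.58570885 0.13184974]
go (np.float64(0.5857088513105196), np.float64(0.1318497382269112), 0.1, 81.65) -> [-0.0443, 0.1652, 0.0105] turn 1.5715
go (np.float64(0.5857088513105196), np.float64(0.1318497382269112), 0.021, 81.65) -> [-0.05, 0.1648, 0.0893] turn 1.5715
t 19.92 pos [ 0.5188 -0.0254  0.1128] rot [179.7   -4.17 171.69] F [ 0.4 -0.4 -0.8] w 0.0492 q7 90.0
b2 (array([ 0.39931168, -0.31981601]), [np.float32(45.396317), np.float32(147.1397)], np.float32(84.4903))
```

```bash
python3 - <<'E'
from h import *
c=snap('wrist','w7.png'); C=cloud(c); q=C.reshape(-1,3)
a=np.radians(-8.35); ex=np.array([np.cos(a),np.sin(a)]); ey=np.array([-ex[1],ex[0]])
def pf(P): d=P[:,:2]-panel(0,0); return d@ex,d@ey
m=mask(c,(4,150,60),(18,255,255),(0,0,560,420)); v,u=np.nonzero(cv2.morphologyEx(m,cv2.MORPH_OPEN,np.ones((3,3),np.uint8))); x,y=pf(pts(c,np.c_[u,v],.015))
for l in(-.1,-.05,0,.03): s=(y>l)&(y<l+.02); print('near edge at y',l,x[s].min().round(4) if s.any() else None, x[s].max().round(4) if s.any() else None)
m=mask(c,(20,80,100),(35,255,255),(0,0,560,420)); v,u=np.nonzero(m); x,y=pf(pts(c,np.c_[u,v],.02)); s=(y<-.03)&(y>-.1)&(x>-.12)&(x<0.05); print('board x',x[s].min(),'exp -.095; y',y[s].min(),y[s].max())
s=(abs(q[:,2]-.048)<.006); X,Y=pf(q[s]); k=(abs(X+.08)<.03)&(abs(Y+.062)<.03); print('sink',X[k].min(),X[k].max(),Y[k].min(),Y[k].max())
E
```

```text
near edge at y -0.1 -0.1403 0.0109
near edge at y -0.05 -0.1402 0.0111
near edge at y 0 -0.1405 -0.0432
near edge at y 0.03 -0.1408 -0.0493
board x -0.09827254565442775 exp -.095; y -0.09995788213599842 -0.030527875795682283
sink -0.09431422184050405 -0.06966973553413282 -0.07276366759426312 -0.04908124757490167
```

View pics/w7.png

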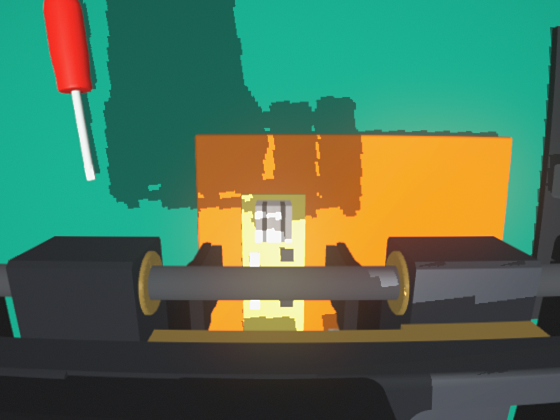

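The wrist view gives the panel edge at x −140 (correct) but the board's rear at −98 instead of −95. My 3 mm back-off before opening pulled the board back about 3 mm. I'll regrip, push home and open in place.

```bash
python3 - <<'E'
from h import *
s=panel(-.0816,-.0615); e=panel(-.074,-.0615); go((s[0],s[1],.06,171.65),(s[0],s[1],.027,171.65),(e[0],e[1],.0275,171.65))
E
```

```text
go (np.float64(0.5106219849247675), np.float64(-0.02440253374494908), 0.06, 171.65) -> [0.0027, -0.0002, 0.0513] turn 0.0006
go (np.float64(0.5106219849247675), np.float64(-0.02440253374494908), 0.027, 171.65) -> [0.0002, -0.0004, 0.0842] turn 0.0006
go (np.float64(0.5181414206516777), np.float64(-0.025506203237536107), 0.0275, 171.65) -> [-0.0074, -0.0004, 0.0831] turn 0.0006
t 20.02 pos [ 0.5172 -0.0253  0.1109] rot [179.78  -4.4  171.69] F [-0.1  0.1 -0.8] w 0.0497 q7 90.0
```

{"op": "servo_tool", "data": {
  "plan": [
    [[0.05,0.002,0,0.03,0],[0.05,0.001,0,0.06,0],[0.05,0,0,0.08,0],[0.05,0,0,0.084,0],[0.05,0,0,0.084,0],[0.05,0,0,0.084,0],[0.015,0,0,0.084,0],[0.015,0,0,0.084,0],[0.015,0,0,0.084,0],[0.015,0,0,0.084,0],[0.015,0,0,0.084,0],[0.015,0,0,0.084,0]]
  ],
  "force": 40
}}

```text
time_s: 21.02
tool_pos: [0.5112, -0.024, 0.0276]
tool_rot: [179.8, -4.4, 171.7]
force: [-0.1, 0.1, 1.9]
grip_width: 0.0239
```

{"op": "servo_tool", "data": {
  "plan": [
    [[0.015,-0.001,0,-0.0005,0],[0.015,-0.003,0,-0.0005,0],[0.015,-0.005,0,-0.001,0],[0.015,-0.007,0,-0.001,0],[0.015,-0.009,0,-0.001,0],[0.015,-0.01,0,-0.001,0],[0.015,-0.01,0,-0.001,0]]
  ]
}}

```text
time_s: 21.6
tool_pos: [0.513, -0.0242, 0.0275]
tool_rot: [179.7, -5.4, 171.7]
force: [-20.8, 4.0, 20.6]
grip_width: 0.0234
```

{"op": "servo_tool", "data": {
  "plan": [
    [[0.015,-0.003,0,-0.002,0],[0.015,-0.006,0,-0.0025,0],[0.015,-0.008,0,-0.003,0],[0.015,-0.008,0,-0.003,0],[0.015,-0.008,0,-0.003,0]]
  ]
}}

```text
time_s: 22.02
tool_pos: [0.5131, -0.0243, 0.0276]
tool_rot: [179.7, -6.4, 171.7]
force: [-15.9, 2.0, 6.5]
grip_width: 0.0239
```

{"op": "servo_tool", "data": {
  "plan": [
    [[0.035,0,0,-0.001,0],[0.035,0,0,-0.001,0],[0.035,0,0,-0.001,0],[0.035,0,0,-0.001,0],[0.035,0,0,-0.01,0],[0.04,0,0,-0.03,0],[0.05,0,0,-0.055,0],[0.05,0.005,0,-0.08,0],[0.05,0.01,0,-0.1,0],[0.05,0.01,0,-0.1,0],[0.05,0.01,0,-0.1,0]]
  ]
}}

```text
time_s: 22.93
tool_pos: [0.5158, -0.0251, 0.13]
tool_rot: [179.6, -6.2, 171.7]
force: [0.1, 0.3, 1.0]
grip_width: 0.0496
```

```bash
cat > chk.py <<'E'
from h import *
import sys
Y=float(sys.argv[1])
c=snap('wrist'); C=cloud(c); q=C.reshape(-1,3)
a=np.radians(-8.35); ex=np.array([np.cos(a),np.sin(a)]); ey=np.array([-ex[1],ex[0]])
def pf(P): d=P[:,:2]-panel(0,0); return d@ex,d@ey
m=mask(c,(4,150,60),(18,255,255),(0,0,560,420)); v,u=np.nonzero(cv2.morphologyEx(m,cv2.MORPH_OPEN,np.ones((3,3),np.uint8))); x,y=pf(pts(c,np.c_[u,v],.015))
print('near edge',[x[(y>l)&(y<l+.02)].min().round(4) for l in(-.1,-.05,0,.05) if ((y>l)&(y<l+.02)).any()],'exp -.140')
m=mask(c,(20,80,100),(35,255,255),(0,0,560,420)); v,u=np.nonzero(m); x,y=pf(pts(c,np.c_[u,v],.02)); s=(abs(y-Y)<.02)&(x>-.12)&(x<0.05); print('board rear x',x[s].min() if s.any() else None,'exp -.095')
s=(abs(q[:,2]-.048)<.006); X,YY=pf(q[s]); k=(abs(X+.08)<.03)&(abs(YY-Y)<.03)
if k.any(): print('sink',X[k].min(),X[k].max(),YY[k].min(),YY[k].max())
E
python3 chk.py -.062; python3 -c "
from h import *
s=panel(-.03,.104); go((s[0],s[1],.10,81.65),(s[0],s[1],.021,81.65))"
```

```text
near edge [np.float64(-0.1409), np.float64(-0.1409), np.float64(-0.1403), np.float64(-0.1408)] exp -.140
board rear x -0.09625473074551873 exp -.095
sink -0.09239980574176723 -0.06750775706799177 -0.07265065255346699 -0.04859674968757042
go (np.float64(0.5857088513105196), np.float64(0.1318497382269112), 0.1, 81.65) -> [-0.0505, 0.1652, 0.0243] turn 1.5722
go (np.float64(0.5857088513105196), np.float64(0.1318497382269112), 0.021, 81.65) -> [-0.0592, 0.1647, 0.1028] turn 1.5722
t 22.98 pos [ 0.5148 -0.0249  0.1287] rot [179.64  -6.35 171.73] F [ 0.2 -0.   0.7] w 0.0499 q7 91.0
```

Board 1 is home: rear −95.6 after edge correction, against −95 expected. The push ratcheted the tool tilt to 6°. I'll undo it by gripping fixed stud 1 and pulling back, since each call takes the measured tilt as its new reference.

{"op": "servo_tool", "data": {
  "plan": [
    [[0.05,-0.051,0.165,0.01,1.572],[0.05,-0.051,0.165,0.01,1.572],[0.05,-0.051,0.165,0.01,1.572],[0.05,-0.051,0.165,0.01,1.572],[0.05,-0.051,0.165,0.01,1.572],[0.05,-0.051,0.165,0.01,1.572],[0.05,-0.051,0.165,0.01,1.572],[0.05,-0.051,0.165,0.01,1.572],[0.05,-0.051,0.165,0.01,1.572],[0.05,-0.051,0.165,0.01,1.572],[0.05,-0.051,0.165,0.01,1.572],[0.05,-0.051,0.165,0.01,1.572]]
  ]
}}

```text
time_s: 23.98
tool_pos: [0.5871, 0.1311, 0.1128]
tool_rot: [-173.6, -0.7, 85.4]
force: [0.8, 0.3, -0.1]
grip_width: 0.0502
```

```bash
python3 -c "
from h import *
s=panel(-.03,.104); go((s[0],s[1],.06,81.65),(s[0],s[1],.021,81.65))"
```

```text
go (np.float64(0.5857088513105196), np.float64(0.1318497382269112), 0.06, 81.65) -> [0.0, 0.0045, 0.0526] turn 0.0647
go (np.float64(0.5857088513105196), np.float64(0.1318497382269112), 0.021, 81.65) -> [-0.0004, 0.0088, 0.0913] turn 0.0647
t 23.98 pos [0.5871 0.1311 0.1128] rot [-173.58   -0.69   85.36] F [ 0.8  0.3 -0.1] w 0.0502 q7 -0.0
```

{"op": "servo_tool", "data": {
  "plan": [
    [[0.05,0,0.002,0.02,0.065],[0.05,0,0.004,0.045,0.065],[0.05,0,0.006,0.065,0.065],[0.05,0,0.008,0.08,0.065],[0.05,0,0.0085,0.088,0.065],[0.05,0,0.0085,0.088,0.065],[0.01,0,0.0085,0.088,0.065],[0.01,0,0.0085,0.088,0.065],[0.01,0,0.0085,0.088,0.065],[0.01,0,0.0085,0.088,0.065],[0.01,0,0.0085,0.088,0.065],[0.01,0,0.0085,0.088,0.065]]
  ],
  "force": 60
}}

```text
time_s: 24.98
tool_pos: [0.5855, 0.1325, 0.0249]
tool_rot: [-173.5, -0.3, 81.7]
force: [-7.3, 0.7, 5.1]
grip_width: 0.0178
```

{"op": "servo_tool", "data": {
  "plan": [
    [[0.005,0,-0.004,0,0],[0.005,0,-0.008,0,0],[0.005,0,-0.012,0,0],[0.005,0,-0.014,0,0]]
  ]
}}

```text
time_s: 25.32
tool_pos: [0.5848, 0.1326, 0.0254]
tool_rot: [-175.3, -0.3, 81.6]
force: [38.5, -2.3, -41.6]
grip_width: 0.014
```

{"op": "servo_tool", "data": {
  "plan": [
    [[0.005,0,-0.004,0.0015,0],[0.005,0,-0.008,0.002,0],[0.005,0,-0.011,0.002,0],[0.005,0,-0.012,0.002,0]]
  ]
}}

```text
time_s: 25.65
tool_pos: [0.5849, 0.1326, 0.0252]
tool_rot: [-177.0, -0.3, 81.5]
force: [31.9, -2.3, -27.3]
grip_width: 0.0141
```

{"op": "servo_tool", "data": {
  "plan": [
    [[0.005,0,-0.004,0.0015,0],[0.005,0,-0.008,0.002,0],[0.005,0,-0.011,0.002,0],[0.005,0,-0.012,0.002,0]]
  ]
}}

```text
time_s: 25.98
tool_pos: [0.5849, 0.1326, 0.0252]
tool_rot: [-178.6, -0.3, 81.4]
force: [33.1, -1.3, -26.1]
grip_width: 0.0143
```

{"op": "servo_tool", "data": {
  "plan": [
    [[0.005,0,-0.004,0.0015,0],[0.005,0,-0.008,0.002,0],[0.005,0,-0.01,0.002,0],[0.005,0,-0.01,0.002,0]]
  ]
}}

```text
time_s: 26.32
tool_pos: [0.585, 0.1326, 0.0251]
tool_rot: [-179.9, -0.4, 81.3]
force: [25.8, -2.5, -18.1]
grip_width: 0.0145
```

{"op": "servo_tool", "data": {
  "plan": [
    [[0.05,0,0,0,0],[0.05,0,0,0,0],[0.05,0,0,0,0],[0.05,0,0,0,0],[0.05,0,0,0,0],[0.05,0,0,-0.02,0],[0.05,0,0,-0.045,0],[0.05,0,0,-0.07,0],[0.05,0,0,-0.09,0],[0.05,0,0,-0.1,0],[0.05,0,0,-0.1,0],[0.05,0,0,-0.1,0]]
  ],
  "force": 40
}}

```text
time_s: 27.32
tool_pos: [0.5848, 0.1322, 0.1248]
tool_rot: [-179.9, -0.4, 81.3]
force: [0.1, -0.3, -0.3]
grip_width: 0.0499
```

```bash
python3 -c "
from h import *
t=snap('top'); r=mrect(t,mask(t,(20,80,100),(35,255,255),(380,240,495,305)),.005); print(r)
C=cloud(t); print('strip',rect(sel(C,(195,170,250,285),.003,.012)),'sink',rect(sel(C,(390,250,480,295),.029,.04)))
go((.3945,-.3785,.13,84.5),(.45,-.3,.13,84.5))"
```

```text
(array([ 0.39930524, -0.3198154 ]), [np.float32(45.409256), np.float32(147.1397)], np.float32(84.4903))
strip (array([0.45679269, 0.14487454]), [np.float32(16.25304), np.float32(123.94143)], np.float32(-5.403368)) sink (array([ 0.39360388, -0.37856381]), [np.float32(23.879755), np.float32(26.202555)], np.float32(86.55526))
go (0.3945, -0.3785, 0.13, 84.5) -> [-0.5333, -0.1106, -0.0089] turn -0.0552
go (0.45, -0.3, 0.13, 84.5) -> [-0.4473, -0.0676, -0.0085] turn -0.0552
t 27.37 pos [0.5842 0.1321 0.124 ] rot [-179.81   -0.35   81.34] F [-0.2  0.3 -0.6] w 0.0499 q7 -7.0
```

{"op": "servo_tool", "data": {
  "plan": [
    [[0.05,-0.535,-0.11,-0.009,-0.055],[0.05,-0.535,-0.11,-0.009,-0.055],[0.05,-0.535,-0.11,-0.009,-0.055],[0.05,-0.535,-0.11,-0.009,-0.055],[0.05,-0.535,-0.11,-0.009,-0.055],[0.05,-0.535,-0.11,-0.009,-0.055],[0.05,-0.535,-0.11,-0.009,-0.055],[0.05,-0.535,-0.11,-0.009,-0.055],[0.05,-0.535,-0.11,-0.009,-0.055],[0.05,-0.535,-0.11,-0.009,-0.055],[0.05,-0.535,-0.11,-0.009,-0.055],[0.05,-0.535,-0.11,-0.009,-0.055]]
  ]
}}

```text
time_s: 28.37
tool_pos: [0.4095, -0.3375, 0.1283]
tool_rot: [-179.7, -0.4, 84.5]
force: [0.8, -0.3, 0.8]
grip_width: 0.0501
```

{"op": "servo_tool", "data": {
  "plan": [
    [[0.05,-0.03,0,0,0],[0.05,-0.03,0,0,0],[0.05,-0.03,0,0,0],[0.05,-0.03,0,0,0]]
  ]
}}

```text
time_s: 28.7
tool_pos: [0.4061, -0.3664, 0.1267]
tool_rot: [-179.6, -0.5, 84.5]
force: [0.3, 0.3, -0.3]
grip_width: 0.0499
```

```bash
python3 -c "
from h import *
c=snap('wrist'); q=cloud(c).reshape(-1,3); k=(q[:,2]>.028)&(q[:,2]<.038)&(np.linalg.norm(q[:,:2]-[.3936,-.3785],axis=1)<.04)
print(k.sum(),rect(q[k]) if k.sum()>9 else '')
print(mrect(c,mask(c,(20,80,100),(35,255,255),(0,0,560,420)),.005))
go((.3937,-.3785,.011,84.5))
t=snap('top'); Q=sel(cloud(t),(190,165,255,290),.0035,.045); Q=Q[Q[:,1]>.165]; print('strip',rect(Q)); Q=Q[Q[:,2]>.028]; print('block',rect(Q))
"
```

```text
1032 (array([ 0.39222217, -0.37954373]), [np.float32(23.52673), np.float32(25.097612)], np.float32(84.9641))
(array([ 0.39803503, -0.32051068]), [np.float32(46.00178), np.float32(148.76515)], np.float32(84.62001))
go (0.3937, -0.3785, 0.011, 84.5) -> [-0.0152, -0.0112, 0.1159] turn 0.0024
t 28.75 pos [ 0.4069 -0.3656  0.1269] rot [-179.65   -0.53   84.64] F [-1.   0.6 -0.2] w 0.0505 q7 50.0
strip (array([0.52063507, 0.23102432]), [np.float32(126.906624), np.float32(316.13895)], np.float32(-0.31127426))
block (array([0.52063745, 0.21378134]), [np.float32(26.594164), np.float32(34.205086)], np.float32(81.918724))
```

{"op": "servo_tool", "data": {
  "plan": [
    [[0.05,-0.016,-0.012,0.0,0],[0.05,-0.016,-0.012,0.03,0],[0.05,-0.016,-0.012,0.06,0],[0.05,-0.016,-0.012,0.085,0],[0.05,-0.016,-0.012,0.105,0],[0.05,-0.016,-0.012,0.115,0],[0.05,-0.016,-0.012,0.116,0],[0.05,-0.016,-0.012,0.116,0],[0.015,-0.016,-0.012,0.116,0],[0.015,-0.016,-0.012,0.116,0],[0.015,-0.016,-0.012,0.116,0],[0.015,-0.016,-0.012,0.116,0]]
  ],
  "force": 40
}}

```text
time_s: 29.8
tool_pos: [0.394, -0.3793, 0.012]
tool_rot: [-179.8, -0.5, 84.7]
force: [-0.4, -0.3, 0.3]
grip_width: 0.0308
```

{"op": "servo_tool", "data": {
  "plan": [
    [[0.015,0,0,0,0],[0.015,0,0,0,0],[0.015,0,0,0,0],[0.015,0,0,-0.005,0],[0.015,0,0,-0.025,0],[0.015,0,0,-0.05,0],[0.015,0,0,-0.08,0],[0.015,0,0,-0.1,0],[0.015,0,0,-0.11,0],[0.015,0,0,-0.11,0],[0.015,0,0,-0.11,0]]
  ]
}}

```text
time_s: 30.72
tool_pos: [0.3944, -0.3798, 0.1215]
tool_rot: [-179.8, -0.5, 84.7]
force: [0.1, 0.9, -1.9]
grip_width: 0.024
```

```bash
python3 -c "
from h import *
for y in (0,.062):
    s=panel(-.146,y); print(y); go((s[0],s[1],.11,-8.35))
"
```

```text
0
go (np.float64(0.4558356708433318), np.float64(0.045797678429732286), 0.11, -8.35) -> [0.4293, 0.0222, 0.0155] turn 1.6247
t 30.72 pos [ 0.3944 -0.3798  0.1215] rot [-179.78   -0.54   84.74] F [ 0.1  0.9 -1.9] w 0.024 q7 52.0
0.062
go (np.float64(0.4648392903881207), np.float64(0.10714044357031505), 0.11, -8.35) -> [0.4912, 0.0256, 0.0161] turn 1.6247
t 30.72 pos [ 0.3944 -0.3798  0.1215] rot [-179.78   -0.54   84.74] F [ 0.1  0.9 -1.9] w 0.024 q7 52.0
```

{"op": "servo_tool", "data": {
  "plan": [
    [[0.015,0.491,0.026,0.0,1.625],[0.015,0.491,0.026,0.0,1.625],[0.015,0.491,0.026,0.0,1.625],[0.015,0.491,0.026,0.0,1.625],[0.015,0.491,0.026,0.0,1.625],[0.015,0.491,0.026,0.0,1.625],[0.015,0.491,0.026,0.0,1.625],[0.015,0.491,0.026,0.0,1.625],[0.015,0.491,0.026,0.0,1.625],[0.015,0.491,0.026,0.0,1.625],[0.015,0.491,0.026,0.0,1.625],[0.015,0.491,0.026,0.0,1.625]]
  ]
}}

```text
time_s: 31.72
tool_pos: [0.448, -0.0085, 0.124]
tool_rot: [-179.3, 0.2, 20.2]
force: [1.6, -0.1, -1.7]
grip_width: 0.0238
```

```bash
python3 -c "
from h import *
s=panel(-.146,.062); go((s[0],s[1],.11,-8.35))
"
```

```text
go (np.float64(0.4648392903881207), np.float64(0.10714044357031505), 0.11, -8.35) -> [0.0557, -0.1026, 0.0151] turn 0.4981
t 31.72 pos [ 0.448  -0.0085  0.124 ] rot [-1.793e+02  1.600e-01  2.019e+01] F [ 1.6 -0.1 -1.7] w 0.0238 q7 -74.0
```

{"op": "servo_tool", "data": {
  "plan": [
    [[0.015,0.056,-0.103,0.015,0.498],[0.015,0.056,-0.103,0.015,0.498],[0.015,0.056,-0.103,0.015,0.498],[0.015,0.056,-0.103,0.015,0.498],[0.015,0.056,-0.103,0.015,0.498],[0.015,0.056,-0.103,0.015,0.498],[0.015,0.056,-0.103,0.015,0.498],[0.015,0.056,-0.103,0.015,0.498],[0.015,0.056,-0.103,0.015,0.498],[0.015,0.056,-0.103,0.015,0.498]]
  ]
}}

```text
time_s: 32.55
tool_pos: [0.465, 0.1069, 0.1102]
tool_rot: [-179.4, 0.5, -8.4]
force: [0.6, -0.0, -0.7]
grip_width: 0.0233
```

```bash
python3 -c "
from h import *
s=panel(-.146,.062); go((s[0],s[1],.032,-8.35))
c=snap('side'); cv2.imwrite('pics/s8.png',cv2.cvtColor(cv2.resize(c['image'][120:280,190:350],None,fx=3.7,fy=3.7,interpolation=cv2.INTER_CUBIC),cv2.COLOR_RGB2BGR))
"
```

```text
go (np.float64(0.4648392903881207), np.float64(0.10714044357031505), 0.032, -8.35) -> [0.0005, 0.0006, 0.0782] turn -0.0006
t 32.55 pos [0.465  0.1069 0.1102] rot [-179.44    0.47   -8.39] F [ 0.6 -0.  -0.7] w 0.0233 q7 -112.0
```

View pics/s8.png

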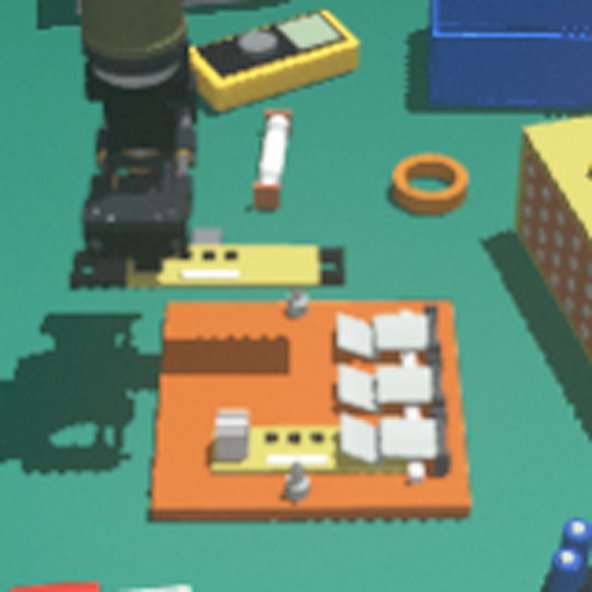

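The side view shows board 1 in clip 0 with its sink at (232,435), and board 2 held straight and level in the air. I'll lower it in front of clip 2.

{"op": "servo_tool", "data": {
  "plan": [
    [[0.015,0,0,0.02,0],[0.015,0,0,0.045,0],[0.015,0,0,0.065,0],[0.015,0,0,0.077,0],[0.015,0,0,0.081,0],[0.015,0,0,0.082,0],[0.015,0,0,0.082,0]]
  ]
}}

```text
time_s: 33.18
tool_pos: [0.4649, 0.108, 0.0287]
tool_rot: [-179.4, 0.4, -8.4]
force: [0.1, 0.2, -1.2]
grip_width: 0.0236
```

```bash
python3 - <<'E'
from h import *
c=snap('side'); m=c['image']; x,y=lat(c,(200,175,290,225),.021,-.06,.01)
t=snap('top'); x,y=lat(t,(250,170,290,270),.021,-.06,.01); print(x.max())
s=panel(-.146,.062); e=panel(-.079,.062); go((s[0],s[1],.028,-8.35),(e[0],e[1],.028,-8.35))
E
```

```text
x-0.060 y 0.0356 0.0808 mid 0.0582
x-0.050 y 0.0355 0.0806 mid 0.0581
x-0.040 y 0.0354 0.0851 mid 0.0602
x-0.030 y 0.0352 0.0850 mid 0.0601
x-0.020 y 0.0352 0.0803 mid 0.0577
x-0.030 y 0.0398 0.0486 mid 0.0442
x-0.020 y 0.0395 0.0863 mid 0.0629
-0.007559377786457942
go (np.float64(0.4648392903881207), np.float64(0.10714044357031505), 0.028, -8.35) -> [-0.0003, 0.0011, 0.0011] turn -0.0005
go (np.float64(0.5311290527174601), np.float64(0.09741072567513993), 0.028, -8.35) -> [0.0667, 0.0011, 0.0006] turn -0.0005
t 33.28 pos [0.4653 0.1082 0.0291] rot [-179.37    0.37   -8.38] F [ 0.6 -0.5 -1.5] w 0.0234 q7 -106.0
```

{"op": "servo_tool", "data": {
  "plan": [
    [[0.015,0.006,0.0005,0.0005,0],[0.015,0.012,0.0005,0.001,0],[0.015,0.018,0.0005,0.001,0],[0.015,0.024,0.0005,0.001,0],[0.015,0.029,0.0005,0.001,0],[0.015,0.032,0.0005,0.001,0],[0.015,0.032,0.0005,0.001,0],[0.015,0.032,0.0005,0.001,0]]
  ],
  "force": 30
}}

```text
time_s: 33.95
tool_pos: [0.4974, 0.1028, 0.0279]
tool_rot: [-179.4, 0.3, -8.4]
force: [0.5, 0.0, -1.3]
grip_width: 0.0235
```

```bash
python3 - <<'E'
from h import *
e=panel(-.079,.062); go((e[0],e[1],.0275,-8.35))
E
```

```text
go (np.float64(0.5311290527174601), np.float64(0.09741072567513993), 0.0275, -8.35) -> [0.0342, 0.0004, 0.0002] turn -0.0008
t 33.95 pos [0.4974 0.1028 0.0279] rot [-179.39    0.34   -8.4 ] F [ 0.5  0.  -1.3] w 0.0235 q7 -102.0
```

{"op": "servo_tool", "data": {
  "plan": [
    [[0.015,0.004,0,-0.0002,0],[0.015,0.008,0,-0.0008,0],[0.015,0.012,0,-0.0015,0],[0.015,0.016,0,-0.002,0],[0.015,0.019,0,-0.0022,0],[0.015,0.022,0,-0.0022,0],[0.015,0.025,0,-0.002,0],[0.015,0.028,0,-0.0015,0],[0.015,0.031,0,-0.0005,0],[0.015,0.034,0,-0.0002,0],[0.015,0.037,0,-0.0002,0],[0.015,0.039,0,-0.0004,0]]
  ]
}}

```text
time_s: 34.95
tool_pos: [0.5317, 0.0977, 0.0274]
tool_rot: [-179.4, 0.9, -8.4]
force: [-17.2, 1.6, 10.6]
grip_width: 0.0239
```

```bash
python3 - <<'E'
from h import *
e=panel(-.079,.062); go((e[0],e[1],.0275,-8.35))
E
```

```text
go (np.float64(0.5311290527174601), np.float64(0.09741072567513993), 0.0275, -8.35) -> [-0.0006, 0.0003, -0.0001] turn -0.0003
t 34.95 pos [0.5317 0.0977 0.0274] rot [-179.43    0.94   -8.37] F [-17.2   1.6  10.6] w 0.0239 q7 -98.0
```

It is at home with 17 N. I'll open in place, rise and check.

{"op": "servo_tool", "data": {
  "plan": [
    [[0.036,0,0,-0.0005,0],[0.036,0,0,-0.0005,0],[0.036,0,0,-0.0005,0],[0.036,0,0,-0.0005,0],[0.036,0,0,-0.01,0],[0.036,0,0,-0.03,0],[0.05,0,0,-0.06,0],[0.05,0,0,-0.09,0],[0.05,0,0,-0.11,0],[0.05,0,0,-0.12,0],[0.05,0,0,-0.12,0]]
  ]
}}

```text
time_s: 35.87
tool_pos: [0.5356, 0.0965, 0.1503]
tool_rot: [-179.2, 0.7, -8.4]
force: [0.5, 0.3, 0.7]
grip_width: 0.0494
```

```bash
python3 chk.py .062; python3 - <<'E'
from h import *
s=snap('side'); cv2.imwrite('pics/s9.png',cv2.cvtColor(cv2.resize(s['image'][190:270,220:330],None,fx=6.5,fy=6.5,interpolation=cv2.INTER_CUBIC),cv2.COLOR_RGB2BGR))
t=snap('top'); a=np.radians(PY); ex=np.array([np.cos(a),np.sin(a)]); ey=np.array([-ex[1],ex[0]])
q=cloud(t).reshape(-1,3); q=q[abs(q[:,2]-.048)<.005]; d=q[:,:2]-panel(0,0); X=d@ex;Y=d@ey
for y in(-.062,.062):
    k=(abs(X+.08)<.03)&(abs(Y-y)<.025); print('top sink',y,k.sum(),X[k].mean() if k.any() else '',Y[k].mean() if k.any() else '')
Q=sel(cloud(t),(190,165,255,290),.028,.045); Q=Q[Q[:,1]>.165]; print('block',rect(Q))
go((.5206,.214,.13,81.8))
E
```

```text
near edge [np.float64(-0.1054), np.float64(-0.1323), np.float64(-0.1322), np.float64(-0.1324)] exp -.140
board rear x -0.09571495828525176 exp -.095
sink -0.09289604850191181 -0.0679075903704632 0.05094506484704895 0.07476585625654088
top sink -0.062 97 -0.0784626119537161 -0.0620110812976343
top sink 0.062 0  
block (array([0.52155634, 0.22421082]), [np.float32(13.098987), np.float32(25.639114)], np.float32(-6.0926642))
go (0.5206, 0.214, 0.13, 81.8) -> [-0.0287, -0.1147, 0.0177] turn -1.5736
t 36.02 pos [0.5326 0.0962 0.1462] rot [-179.47    1.04   -8.36] F [-0.9 -0.2 -0.7] w 0.0497 q7 -104.0
```

View pics/s9.png

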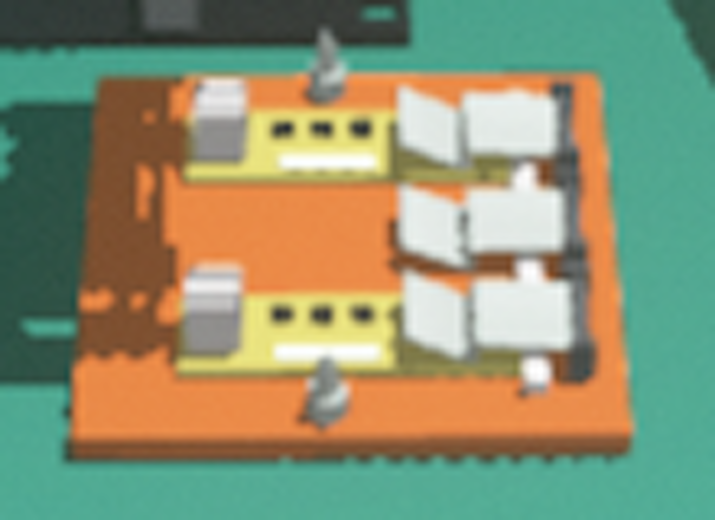

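Both boards are under their clips, aligned and home (sinks at −80.0 and −80.4 in the wrist view, at home within about 1 mm). I'll take out the 1° tilt at stud 1 before fetching the strip.

```bash
python3 - <<'E'
from h import *
go((.585,.1322,.1,81.5))
E
```

```text
go (0.585, 0.1322, 0.1, 81.5) -> [0.0474, -0.0428, 0.0457] turn -1.5683
t 36.02 pos [0.5326 0.0962 0.1462] rot [-179.47    1.04   -8.36] F [-0.9 -0.2 -0.7] w 0.0497 q7 -104.0
```

{"op": "servo_tool", "data": {
  "plan": [
    [[0.05,0.047,-0.043,0.03,-1.568],[0.05,0.047,-0.043,0.03,-1.568],[0.05,0.047,-0.043,0.03,-1.568],[0.05,0.047,-0.043,0.03,-1.568],[0.05,0.047,-0.043,0.03,-1.568],[0.05,0.047,-0.043,0.03,-1.568],[0.05,0.047,-0.043,0.03,-1.568],[0.05,0.047,-0.043,0.03,-1.568],[0.05,0.047,-0.043,0.03,-1.568],[0.05,0.047,-0.043,0.03,-1.568],[0.05,0.047,-0.043,0.03,-1.568],[0.05,0.047,-0.043,0.03,-1.568]]
  ]
}}

```text
time_s: 37.02
tool_pos: [0.5836, 0.1318, 0.1134]
tool_rot: [-178.7, -0.3, 77.9]
force: [-0.8, 0.4, -0.3]
grip_width: 0.0499
```

```bash
python3 - <<'E'
from h import *
go((.585,.1322,.025,81.5))
E
```

```text
go (0.585, 0.1322, 0.025, 81.5) -> [0.0001, 0.0033, 0.0883] turn -0.0625
t 37.02 pos [0.5836 0.1318 0.1134] rot [-178.75   -0.34   77.92] F [-0.8  0.4 -0.3] w 0.0499 q7 -19.0
```

{"op": "servo_tool", "data": {
  "plan": [
    [[0.05,0,0.003,0.02,-0.063],[0.05,0,0.003,0.045,-0.063],[0.05,0,0.003,0.065,-0.063],[0.05,0,0.003,0.08,-0.063],[0.05,0,0.003,0.088,-0.063],[0.05,0,0.003,0.088,-0.063],[0.01,0,0.003,0.088,-0.063],[0.01,0,0.003,0.088,-0.063],[0.01,0,0.003,0.088,-0.063],[0.01,0,0.003,0.088,-0.063],[0.01,0,0.003,0.088,-0.063],[0.01,0,0.003,0.088,-0.063]]
  ],
  "force": 60
}}

```text
time_s: 38.02
tool_pos: [0.5851, 0.1323, 0.0259]
tool_rot: [-178.8, -0.4, 81.5]
force: [-0.6, 0.1, -0.3]
grip_width: 0.0179
```

{"op": "servo_tool", "data": {
  "plan": [
    [[0.005,0,-0.004,0.001,0],[0.005,0,-0.007,0.001,0],[0.005,0,-0.009,0.001,0],[0.005,0,-0.009,0.001,0]]
  ]
}}

```text
time_s: 38.35
tool_pos: [0.5849, 0.1323, 0.0262]
tool_rot: [-179.9, -0.6, 81.4]
force: [20.9, -0.5, -16.4]
grip_width: 0.0136
```

{"op": "servo_tool", "data": {
  "plan": [
    [[0.005,0.002,0,0,0],[0.005,0.004,0,0,0],[0.005,0.006,0,0,0],[0.005,0.006,0,0,0]]
  ]
}}

```text
time_s: 38.68
tool_pos: [0.5852, 0.1324, 0.0259]
tool_rot: [-179.9, -0.2, 81.3]
force: [-1.2, -9.4, 2.0]
grip_width: 0.0139
```

{"op": "servo_tool", "data": {
  "plan": [
    [[0.05,0,0,0,0],[0.05,0,0,0,0],[0.05,0,0,0,0],[0.05,0,0,0,0],[0.05,0,0,0,0],[0.05,0,0,-0.02,0],[0.05,0,0,-0.045,0],[0.05,0,0,-0.07,0],[0.05,0,0,-0.09,0],[0.05,0,0,-0.1,0],[0.05,0,0,-0.1,0],[0.05,0,0,-0.1,0]]
  ],
  "force": 45
}}

```text
time_s: 39.68
tool_pos: [0.5852, 0.1324, 0.1256]
tool_rot: [-179.9, -0.2, 81.3]
force: [-0.9, -0.7, 0.2]
grip_width: 0.05
```

```bash
python3 - <<'E'
from h import *
go((.5206,.214,.12,81.8))
E
```

```text
go (0.5206, 0.214, 0.12, 81.8) -> [0.0709, -0.0762, 0.0059] turn -0.0083
t 39.68 pos [0.5852 0.1324 0.1256] rot [-1.7989e+02 -1.7000e-01  8.1320e+01] F [-0.9 -0.7  0.2] w 0.05 q7 -17.0
```

Tilt is now 0.2°. To the strip.

{"op": "servo_tool", "data": {
  "plan": [
    [[0.06,0.071,-0.076,0.006,-0.008],[0.06,0.071,-0.076,0.006,-0.008],[0.06,0.071,-0.076,0.006,-0.008],[0.06,0.071,-0.076,0.006,-0.008],[0.06,0.071,-0.076,0.006,-0.008],[0.06,0.071,-0.076,0.006,-0.008]]
  ]
}}

```text
time_s: 40.18
tool_pos: [0.5206, 0.2128, 0.1187]
tool_rot: [-179.8, -0.1, 81.7]
force: [-0.7, -0.5, 0.8]
grip_width: 0.0602
```

```bash
python3 - <<'E'
from h import *
c=snap('wrist'); q=cloud(c).reshape(-1,3); k=(q[:,2]>.028)&(q[:,2]<.04)&(np.linalg.norm(q[:,:2]-[.5206,.214],axis=1)<.06)
print(k.sum(),rect(q[k])); k=(q[:,2]>.003)&(q[:,2]<.04)&(abs(q[:,1]-.214)<.04)&(q[:,0]<.66); print(rect(q[k]))
go((.5190,.2150,.0115,81.8))
E
```

```text
1705 (array([0.51855267, 0.2157845 ]), [np.float32(25.526833), np.float32(34.596054)], np.float32(82.265854))
(array([0.51874127, 0.21576529]), [np.float32(44.938366), np.float32(236.76747)], np.float32(-8.165159))
go (0.519, 0.215, 0.0115, 81.8) -> [0.0022, -0.0023, 0.1076] turn -0.0023
t 40.23 pos [0.5212 0.2123 0.1191] rot [-1.7987e+02 -7.0000e-02  8.1670e+01] F [-0.6 -0.4  0.4] w 0.0599 q7 -28.0
```

{"op": "servo_tool", "data": {
  "plan": [
    [[0.06,0.002,-0.002,0.03,-0.002],[0.06,0.002,-0.002,0.06,-0.002],[0.06,0.002,-0.002,0.085,-0.002],[0.06,0.002,-0.002,0.1,-0.002],[0.06,0.002,-0.002,0.107,-0.002],[0.06,0.002,-0.002,0.108,-0.002],[0.06,0.002,-0.002,0.108,-0.002],[0.02,0.002,-0.002,0.108,-0.002],[0.02,0.002,-0.002,0.108,-0.002],[0.02,0.002,-0.002,0.108,-0.002],[0.02,0.002,-0.002,0.108,-0.002],[0.02,0.002,-0.002,0.108,-0.002]]
  ],
  "force": 50
}}

```text
time_s: 41.23
tool_pos: [0.5195, 0.215, 0.0116]
tool_rot: [-179.9, -0.1, 81.8]
force: [0.3, 0.3, -0.2]
grip_width: 0.0345
```

{"op": "servo_tool", "data": {
  "plan": [
    [[0.02,0,0,0,0],[0.02,0,0,0,0],[0.02,0,0,0,0],[0.02,0,0,0,0],[0.02,0,0,0,0]]
  ]
}}

```text
time_s: 41.65
tool_pos: [0.5197, 0.2152, 0.012]
tool_rot: [-179.9, -0.1, 81.8]
force: [-0.7, -1.2, 3.9]
grip_width: 0.0257
```

```bash
python3 - <<'E'
from h import *
go((.5704,.0289,.1,171.54))
E
```

```text
go (0.5704, 0.0289, 0.1, 171.54) -> [-0.177, 0.0766, -0.0885] turn -1.5663
t 41.65 pos [0.5197 0.2152 0.012 ] rot [-1.7992e+02 -1.3000e-01  8.1800e+01] F [-0.7 -1.2  3.9] w 0.0257 q7 -25.0
```

{"op": "servo_tool", "data": {
  "plan": [
    [[0.02,0,0,-0.01,0],[0.02,0,0,-0.035,0],[0.02,0,0,-0.065,0],[0.02,0,0,-0.09,0],[0.02,0,0,-0.1,0],[0.02,-0.177,0.077,-0.1,-1.566],[0.02,-0.177,0.077,-0.1,-1.566],[0.02,-0.177,0.077,-0.1,-1.566],[0.02,-0.177,0.077,-0.1,-1.566],[0.02,-0.177,0.077,-0.1,-1.566],[0.02,-0.177,0.077,-0.1,-1.566],[0.02,-0.177,0.077,-0.1,-1.566]]
  ]
}}

```text
time_s: 42.65
tool_pos: [0.5707, 0.0237, 0.1108]
tool_rot: [-179.9, -0.1, 128.4]
force: [0.7, -0.3, -0.7]
grip_width: 0.0255
```

```bash
python3 - <<'E'
from h import *
go((.5704,.0289,.1,171.54))
E
```

```text
go (0.5704, 0.0289, 0.1, 171.54) -> [0.0043, 0.0031, 0.0108] turn -0.7523
t 42.65 pos [0.5707 0.0237 0.1108] rot [-1.7992e+02 -8.0000e-02  1.2843e+02] F [ 0.7 -0.3 -0.7] w 0.0255 q7 39.0
```

{"op": "servo_tool", "data": {
  "plan": [
    [[0.02,0.004,0.003,0.011,-0.752],[0.02,0.004,0.003,0.011,-0.752],[0.02,0.004,0.003,0.011,-0.752],[0.02,0.004,0.003,0.011,-0.752],[0.02,0.004,0.003,0.011,-0.752],[0.02,0.004,0.003,0.011,-0.752],[0.02,0.004,0.003,0.011,-0.752],[0.02,0.004,0.003,0.011,-0.752],[0.02,0.004,0.003,0.011,-0.752],[0.02,0.004,0.003,0.011,-0.752]]
  ]
}}

```text
time_s: 43.48
tool_pos: [0.5703, 0.0286, 0.0996]
tool_rot: [-180.0, -0.1, 171.4]
force: [0.1, 0.6, -2.3]
grip_width: 0.0257
```

```bash
python3 - <<'E'
from h import *
go((.5704,.0289,.06,171.54))
c=snap('side'); cv2.imwrite('pics/s10.png',cv2.cvtColor(cv2.resize(c['image'][160:290,210:340],None,fx=4.5,fy=4.5,interpolation=cv2.INTER_CUBIC),cv2.COLOR_RGB2BGR))
w=snap('wrist'); q=cloud(w).reshape(-1,3); a=np.radians(-8.4); d=q[:,:2]-[.5704,.0289]; x=d@[np.cos(a),np.sin(a)]; y=d@[-np.sin(a),np.cos(a)]
k=(abs(q[:,2]-.094)<.012)&(abs(x)<.04)&(abs(y)<.13); print(k.sum())
if k.sum()>50:
    print(rect(q[k])); print(np.linalg.lstsq(np.c_[x[k],y[k],np.ones(k.sum())],q[k,2],rcond=None)[0]); print(x[k].min(),x[k].max(),y[k].min(),y[k].max())
E
```

```text
go (0.5704, 0.0289, 0.06, 171.54) -> [-0.0001, 0.0003, 0.0396] turn -0.0024
t 43.48 pos [0.5703 0.0286 0.0996] rot [-1.7999e+02 -1.4000e-01  1.7140e+02] F [ 0.1  0.6 -2.3] w 0.0257 q7 80.0
13452
(array([0.56064539, 0.03045757]), [np.float32(27.155285), np.float32(236.9208)], np.float32(81.09714))
[0.0299539  0.00094939 0.09350281]
-0.02335678894627942 0.004692901743025721 -0.11825939519922317 0.11849082895079517
```

View pics/s10.png

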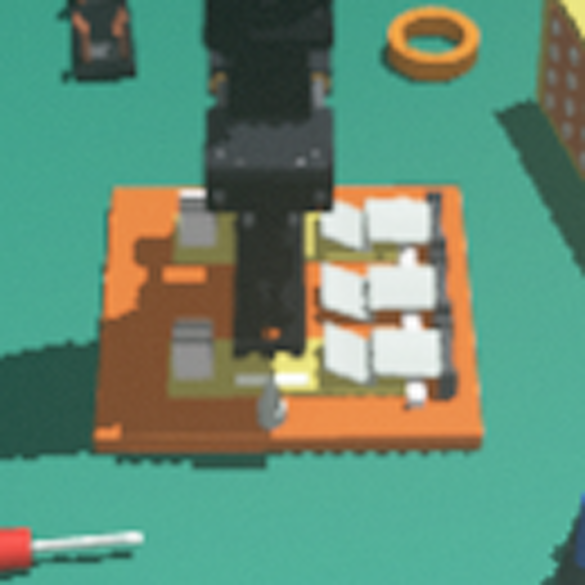

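The strip is held level over the panel. I'll compare its near edge in the hand with the first view, when it was seated.

```bash
python3 - <<'E'
from h import *
a=np.radians(-8.4)
def edge(c,zc):
    q=cloud(c).reshape(-1,3); d=q[:,:2]-[.5704,.0289]; x=d@[np.cos(a),np.sin(a)]; y=d@[-np.sin(a),np.cos(a)]
    k=(abs(q[:,2]-zc)<.006)&(abs(x)<.04)&(abs(y)<.125); x=x[k];y=y[k]
    b=np.arange(-.11,.111,.01); e=np.array([np.percentile(x[abs(y-t)<.004],1) for t in b]); p=np.polyfit(b,e,1); print('edge x %.4f slope deg %.2f'%(p[1],np.degrees(p[0])),'y',y.min().round(4),y.max().round(4))
edge(dict(np.load('w1.npz')),.035); edge(snap('wrist'),.0937)
E
```

```text
edge x -0.0229 slope deg 0.03 y -0.1181 0.1186
edge x -0.0227 slope deg 0.19 y -0.1183 0.119
```

The edge matches the seated view to 0.2 mm and 0.2°. I'll lower it.

{"op": "servo_tool", "data": {
  "plan": [
    [[0.02,0,0.0003,0.015,-0.0025],[0.02,0,0.0003,0.028,-0.0025],[0.02,0,0.0003,0.035,-0.0025],[0.02,0,0.0003,0.04,-0.0025],[0.02,0,0.0003,0.043,-0.0025],[0.02,0,0.0003,0.046,-0.0025],[0.02,0,0.0003,0.049,-0.0025],[0.02,0,0.0003,0.051,-0.0025],[0.02,0,0.0003,0.053,-0.0025],[0.02,0,0.0003,0.053,-0.0025]]
  ]
}}

```text
time_s: 44.47
tool_pos: [0.5703, 0.0291, 0.0465]
tool_rot: [-180.0, -0.1, 171.6]
force: [-0.5, -0.9, -1.4]
grip_width: 0.0257
```

```bash
python3 - <<'E'
from h import *
go((.5704,.0289,.041,171.54))
E
```

```text
go (0.5704, 0.0289, 0.041, 171.54) -> [-0.0002, -0.0001, 0.0055] turn 0.0014
t 44.47 pos [0.5703 0.0291 0.0465] rot [-1.7999e+02 -1.3000e-01  1.7162e+02] F [-0.5 -0.9 -1.4] w 0.0257 q7 82.0
```

{"op": "servo_tool", "data": {
  "plan": [
    [[0.02,0,0,0.002,0],[0.02,0,0,0.004,0],[0.02,0,0,0.0055,0],[0.02,0,0,0.0063,0],[0.02,0,0,0.0063,0]]
  ]
}}

```text
time_s: 44.88
tool_pos: [0.5703, 0.0291, 0.0409]
tool_rot: [180.0, -0.1, 171.6]
force: [-2.1, 0.1, 3.7]
grip_width: 0.0258
```

{"op": "servo_tool", "data": {
  "plan": [
    [[0.04,0,0,0,0],[0.04,0,0,0,0],[0.04,0,0,0,0],[0.04,0,0,0,0],[0.04,0,0,-0.01,0],[0.04,0,0,-0.035,0],[0.05,0,0,-0.065,0],[0.06,0,0,-0.095,0],[0.06,0,0,-0.12,0],[0.06,0,0,-0.13,0],[0.06,0,0,-0.13,0]]
  ]
}}

```text
time_s: 45.8
tool_pos: [0.5727, 0.0291, 0.1745]
tool_rot: [179.9, 0.2, 171.6]
force: [1.1, -0.1, -1.1]
grip_width: 0.0584
```

```bash
python3 - <<'E'
from h import *
a=np.radians(-8.4)
c=snap('wrist'); q=cloud(c).reshape(-1,3); d=q[:,:2]-[.5704,.0289]; x=d@[np.cos(a),np.sin(a)]; y=d@[-np.sin(a),np.cos(a)]
k=(abs(q[:,2]-.036)<.008)&(x>-.021)&(x<.01)&(abs(y)<.117); print('plane',np.linalg.lstsq(np.c_[x[k],y[k],np.ones(k.sum())],q[k,2],rcond=None)[0],'exp z .035')
t=snap('top','t11.png'); C=cloud(t)
Q=sel(C,(135,170,205,215),.014,.03); print('fuse',rect(Q))
Q=sel(C,(135,222,195,255),.006,.02); print('holder',rect(Q)); Q=sel(C,(135,222,195,255),.03,.06); print('forks',rect(Q))
Q=C[150:230,235:350].reshape(-1,3); Q=Q[abs(Q[:,2]-.048)<.004]; print('near block', len(Q))
go((.5959,.351,.15,167))
E
```

```text
plane [-0.00839597 -0.00076448  0.03436682] exp z .035
fuse (array([0.59589642, 0.35113995]), [np.float32(23.993067), np.float32(121.3165)], np.float32(76.55695))
holder (array([0.48858133, 0.35315775]), [np.float32(45.959496), np.float32(112.8971)], np.float32(87.81324))
forks (array([0.48774713, 0.35360147]), [np.float32(35.268463), np.float32(91.47449)], np.float32(89.54119))
near block 77
go (0.5959, 0.351, 0.15, 167) -> [0.0215, 0.3223, 0.0205] turn 0.0806
t 45.9 pos [0.5703 0.029  0.1704] rot [ 1.8000e+02 -1.7000e-01  1.7162e+02] F [-1.6 -0.2 -1.4] w 0.0595 q7 79.0
```

The strip is flat: plane tilt is under 0.5° and the height is 34.4 mm against 35. Now the fuse.

{"op": "servo_tool", "data": {
  "plan": [
    [[0.06,0.022,0.322,0.02,1.658],[0.06,0.022,0.322,0.02,1.658],[0.06,0.022,0.322,0.02,1.658],[0.06,0.022,0.322,0.02,1.658],[0.06,0.022,0.322,0.02,1.658],[0.06,0.022,0.322,0.02,1.658],[0.06,0.022,0.322,0.02,1.658],[0.06,0.022,0.322,0.02,1.658],[0.06,0.022,0.322,0.02,1.658],[0.06,0.022,0.322,0.02,1.658],[0.06,0.022,0.322,0.02,1.658],[0.06,0.022,0.322,0.02,1.658]]
  ]
}}

```text
time_s: 46.9
tool_pos: [0.594, 0.3502, 0.1472]
tool_rot: [-179.6, 0.2, 86.2]
force: [-0.4, -1.2, -0.7]
grip_width: 0.0597
```

```bash
python3 - <<'E'
from h import *
go((.5957,.3512,.15,76.6))
E
```

```text
go (0.5957, 0.3512, 0.15, 76.6) -> [0.0011, 0.0016, -0.0028] turn 0.167
t 46.9 pos [0.594  0.3502 0.1472] rot [-179.63    0.19   86.17] F [-0.4 -1.2 -0.7] w 0.0597 q7 -29.0
```

{"op": "servo_tool", "data": {
  "plan": [
    [[0.06,0.001,0.0015,-0.003,0.167],[0.06,0.001,0.0015,-0.003,0.167],[0.06,0.001,0.0015,-0.003,0.167],[0.06,0.001,0.0015,-0.003,0.167]]
  ]
}}

```text
time_s: 47.23
tool_pos: [0.5946, 0.3506, 0.1478]
tool_rot: [-179.5, 0.4, 76.7]
force: [-0.1, 0.3, -0.1]
grip_width: 0.0602
```

```bash
python3 - <<'E'
from h import *
c=snap('wrist','w12.png'); q=cloud(c).reshape(-1,3)
k=(q[:,2]>.013)&(q[:,2]<.03)&(np.linalg.norm(q[:,:2]-[.5958,.3512],axis=1)<.075); print('fuse',rect(q[k]))
k=(q[:,2]>.006)&(q[:,2]<.016)&(np.linalg.norm(q[:,:2]-[.4886,.3532],axis=1)<.075); print('holder',k.sum(),rect(q[k]) if k.sum()>9 else '')
go((.5957,.3512,.004,76.6))
E
```

```text
fuse (array([0.59466559, 0.35521063]), [np.float32(23.709473), np.float32(115.286095)], np.float32(76.74036))
holder 4552 (array([0.48800858, 0.36554266]), [np.float32(46.4534), np.float32(93.23346)], np.float32(88.827))
go (0.5957, 0.3512, 0.004, 76.6) -> [0.0017, 0.0018, 0.1444] turn 0.0015
t 47.28 pos [0.5948 0.3507 0.1484] rot [-179.56    0.37   76.68] F [0.  0.7 0.8] w 0.0605 q7 -38.0
```

View pics/w12.png

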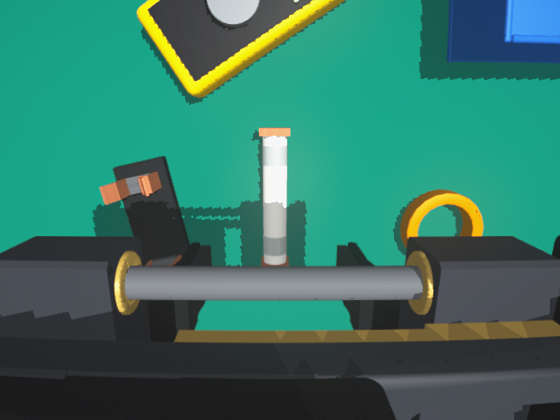

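The wrist view shows the fuse along (275,130)–(275,262), lined up with the jaws. I'll grip it.

{"op": "servo_tool", "data": {
  "plan": [
    [[0.06,0.002,0.001,0.03,0],[0.06,0.002,0.001,0.06,0],[0.06,0.002,0.001,0.09,0],[0.06,0.002,0.001,0.115,0],[0.06,0.002,0.001,0.135,0],[0.06,0.002,0.001,0.1435,0],[0.06,0.002,0.001,0.1435,0],[0.06,0.002,0.001,0.1435,0],[0.01,0.002,0.001,0.1435,0],[0.01,0.002,0.001,0.1435,0],[0.01,0.002,0.001,0.1435,0],[0.01,0.002,0.001,0.1435,0]]
  ],
  "force": 40
}}

```text
time_s: 48.28
tool_pos: [0.5953, 0.352, 0.0054]
tool_rot: [-179.6, 0.3, 76.7]
force: [0.7, 0.6, -1.1]
grip_width: 0.0411
```

{"op": "servo_tool", "data": {
  "plan": [
    [[0.01,0,0,0,0],[0.01,0,0,0,0],[0.01,0,0,0,0],[0.01,0,0,0,0],[0.01,0,0,-0.01,0],[0.01,0,0,-0.04,0],[0.01,0,0,-0.075,0],[0.01,0,0,-0.1,0],[0.01,0,0,-0.11,0],[0.01,0,0,-0.11,0],[0.01,0,0,-0.11,0]]
  ]
}}

```text
time_s: 49.2
tool_pos: [0.5958, 0.3523, 0.115]
tool_rot: [-179.6, 0.3, 76.7]
force: [-0.1, 0.0, -1.1]
grip_width: 0.0185
```

```bash
python3 - <<'E'
from h import *
go((.4885,.3532,.115,87.9),(.44,.35,.115,87.9))
E
```

```text
go (0.4885, 0.3532, 0.115, 87.9) -> [-0.0238, -0.1047, 0.0009] turn -0.1955
go (0.44, 0.35, 0.115, 87.9) -> [-0.0381, -0.1511, 0.0013] turn -0.1955
t 49.2 pos [0.5958 0.3523 0.115 ] rot [-179.57    0.33   76.7 ] F [-0.1  0.  -1.1] w 0.0185 q7 -37.0
```

{"op": "servo_tool", "data": {
  "plan": [
    [[0.01,-0.085,-0.09,0,-0.195],[0.01,-0.085,-0.09,0,-0.195],[0.01,-0.085,-0.09,0,-0.195],[0.01,-0.085,-0.09,0,-0.195],[0.01,-0.085,-0.09,0,-0.195],[0.01,-0.085,-0.09,0,-0.195],[0.01,-0.085,-0.09,0,-0.195]]
  ]
}}

```text
time_s: 49.78
tool_pos: [0.4895, 0.291, 0.1158]
tool_rot: [-179.6, 0.3, 87.9]
force: [-0.0, 0.4, -0.6]
grip_width: 0.0182
```

```bash
python3 - <<'E'
from h import *
c=snap('wrist','w13.png'); q=cloud(c).reshape(-1,3)
near=np.linalg.norm(q[:,:2]-[.4886,.3532],axis=1)<.075
for lo,hi in((.006,.016),(.03,.055)):
    k=(q[:,2]>lo)&(q[:,2]<hi)&near; print('holder',lo,k.sum(),rect(q[k]) if k.sum()>9 else '')
k=(q[:,2]>.02)&(q[:,2]<.055)&near; P=q[k]
a=np.radians(88.); ex=np.array([np.cos(a),np.sin(a)]); ey=np.array([-ex[1],ex[0]]); d=P[:,:2]-[.4885,.3532]; X=d@ex;Y=d@ey
for s in(-.038,.038):
    m=abs(X-s)<.012; 
    if m.sum()>5:
        h,e=np.histogram(Y[m],bins=np.arange(-.03,.031,.004)); print(s,X[m].min().round(4),X[m].max().round(4),h.tolist(),Y[m].min(),Y[m].max())
go((.4885,.3532,.08,88.2))
E
```

```text
holder 0.006 5378 (array([0.48698761, 0.35550275]), [np.float32(46.099472), np.float32(111.81453)], np.float32(88.739586))
holder 0.03 1062 (array([0.48602454, 0.35582245]), [np.float32(37.327095), np.float32(91.271645)], np.float32(88.81365))
-0.038 -0.0434 -0.029 [0, 0, 0, 0, 0, 0, 0, 0, 0, 0, 0, 161, 86, 0, 0] 0.014122537959734486 0.020589855884713477
0.038 0.0323 0.0483 [0, 0, 0, 79, 187, 150, 18, 0, 0, 0, 94, 188, 141, 0, 0] -0.01555849178166637 0.021771101578217374
go (0.4885, 0.3532, 0.08, 88.2) -> [0.0623, -0.0033, 0.0357] turn -0.0056
t 49.83 pos [0.4898 0.291  0.116 ] rot [-179.57    0.26   87.88] F [0.5 0.3 0.5] w 0.0188 q7 -30.0
```

View pics/w13.png

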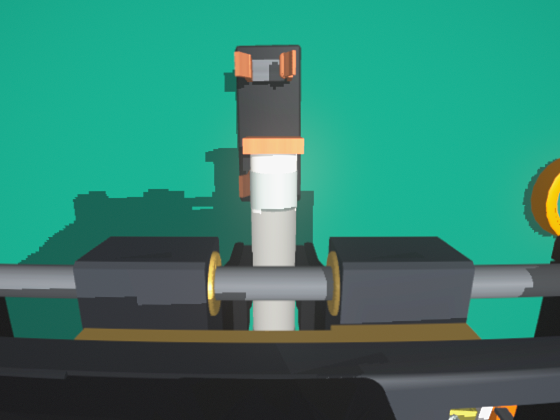

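Averaging the views, and using the jaw-contact bias seen so far, puts the holder at (0.4885, 0.3543) with yaw about 88.3°. In the picture it stands upright at (268,120), directly ahead of the fuse end.

{"op": "servo_tool", "data": {
  "plan": [
    [[0.01,0.063,-0.003,0.01,-0.007],[0.01,0.063,-0.003,0.03,-0.007],[0.01,0.063,-0.003,0.046,-0.007],[0.01,0.063,-0.003,0.046,-0.007],[0.01,0.063,-0.003,0.046,-0.007],[0.01,0.063,-0.003,0.046,-0.007]]
  ],
  "force": 60
}}

```text
time_s: 50.33
tool_pos: [0.4903, 0.3531, 0.0703]
tool_rot: [-179.6, 0.3, 88.2]
force: [0.3, 0.6, -0.6]
grip_width: 0.0185
```

```bash
python3 - <<'E'
from h import *
go((.4885,.3543,.0194,88.3))
E
```

```text
go (0.4885, 0.3543, 0.0194, 88.3) -> [0.0014, -0.0015, 0.0509] turn -0.0021
t 50.33 pos [0.4903 0.3531 0.0703] rot [-179.64    0.28   88.18] F [ 0.3  0.6 -0.6] w 0.0185 q7 -33.0
```

{"op": "servo_tool", "data": {
  "plan": [
    [[0.01,0.001,-0.0015,0.005,0],[0.01,0.001,-0.0015,0.012,0],[0.01,0.001,-0.0015,0.018,0],[0.01,0.001,-0.0015,0.024,0],[0.01,0.001,-0.0015,0.026,0],[0.01,0.001,-0.0015,0.026,0]]
  ]
}}

```text
time_s: 50.83
tool_pos: [0.4881, 0.3535, 0.0434]
tool_rot: [-179.6, 0.3, 88.2]
force: [0.1, -0.3, -0.1]
grip_width: 0.0187
```

```bash
python3 - <<'E'
from h import *
go((.4885,.3543,.0194,88.3))
E
```

```text
go (0.4885, 0.3543, 0.0194, 88.3) -> [0.0009, 0.0006, 0.024] turn -0.0022
t 50.83 pos [0.4881 0.3535 0.0434] rot [-179.57    0.34   88.18] F [ 0.1 -0.3 -0.1] w 0.0187 q7 -33.0
```

Inside the forks with no side force. Pressing down.

{"op": "servo_tool", "data": {
  "plan": [
    [[0.01,0,0.0005,0.003,0],[0.01,0,0.0005,0.006,0],[0.01,0,0.0005,0.009,0],[0.01,0,0.0005,0.012,0],[0.01,0,0.0005,0.015,0],[0.01,0,0.0005,0.018,0],[0.01,0,0.0005,0.021,0],[0.01,0,0.0005,0.023,0],[0.01,0,0.0005,0.024,0],[0.01,0,0.0005,0.0245,0],[0.01,0,0.0005,0.0245,0]]
  ]
}}

```text
time_s: 51.75
tool_pos: [0.4885, 0.353, 0.0194]
tool_rot: [-179.6, 0.4, 88.2]
force: [-3.6, -1.2, 4.9]
grip_width: 0.0185
```

```bash
python3 - <<'E'
from h import *
go((.4885,.3543,.0194,88.3))
E
```

```text
go (0.4885, 0.3543, 0.0194, 88.3) -> [0.0013, -0.0, 0.0] turn -0.0025
t 51.75 pos [0.4885 0.353  0.0194] rot [-179.55    0.37   88.16] F [-3.6 -1.2  4.9] w 0.0185 q7 -32.0
```

{"op": "servo_tool", "data": {
  "plan": [
    [[0.01,0,0,0.001,0],[0.01,0,0,0.002,0],[0.01,0,0,0.003,0],[0.01,0,0,0.003,0]]
  ]
}}

```text
time_s: 52.08
tool_pos: [0.4886, 0.353, 0.0193]
tool_rot: [-179.5, 0.3, 88.1]
force: [-7.8, -4.1, 18.9]
grip_width: 0.0186
```

{"op": "servo_tool", "data": {
  "plan": [
    [[0.032,0,0,0,0],[0.032,0,0,0,0],[0.032,0,0,0,0],[0.032,0,0,0,0],[0.032,0,0,-0.01,0],[0.032,0,0,-0.035,0],[0.032,0,0,-0.07,0],[0.04,-0.03,0,-0.1,0],[0.05,-0.06,0,-0.12,0],[0.05,-0.09,0,-0.12,0],[0.05,-0.1,0,-0.12,0],[0.05,-0.1,0,-0.12,0]]
  ]
}}

```text
time_s: 53.08
tool_pos: [0.4873, 0.2503, 0.1408]
tool_rot: [-179.5, 0.3, 87.8]
force: [0.4, 0.1, 0.4]
grip_width: 0.0491
```

```bash
python3 - <<'E'
from h import *
def view(c,n):
    q=cloud(c).reshape(-1,3); d=q-[.4886,.3543,0]; a=np.radians(88.3); X=d[:,0]*np.cos(a)+d[:,1]*np.sin(a); Y=-d[:,0]*np.sin(a)+d[:,1]*np.cos(a)
    for l in(-.058,-.02,0,.02,.058):
        k=(abs(X-l)<.004)&(abs(Y)<.008); print(n,l,k.sum(),'max z',np.percentile(q[k,2],90).round(4) if k.any() else '')
view(snap('wrist'),'w'); t=snap('top','t14.png'); view(t,'t')
s=snap('side'); a=s['image']
b=cv2.resize(a[130:290,190:350],None,fx=3.7,fy=3.7,interpolation=cv2.INTER_CUBIC); cv2.imwrite('pics/s14.png',cv2.cvtColor(b,cv2.COLOR_RGB2BGR)); go((.4,.3,.2,88))
E
```

```text
w -0.058 219 max z 0.0383
w -0.02 257 max z 0.0359
w 0 260 max z 0.0359
w 0.02 274 max z 0.0357
w 0.058 0 max z 
t -0.058 48 max z 0.5517
t -0.02 0 max z 
t 0 0 max z 
t 0.02 0 max z 
t 0.058 0 max z 
go (0.4, 0.3, 0.2, 88) -> [0.0416, -0.0878, -0.0599] turn 0.0042
t 53.23 pos [0.4859 0.2554 0.1395] rot [-179.46    0.3    88.24] F [-1.4  0.7  0.1] w 0.0498 q7 -28.0
```

View pics/s14.png

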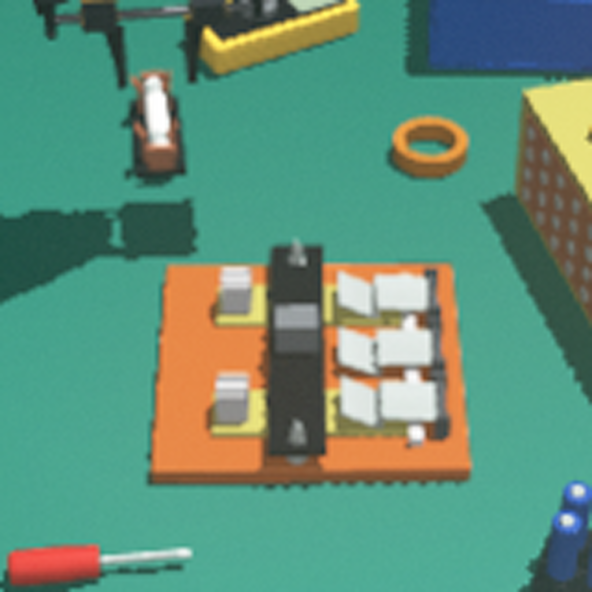

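The fuse rod top is at 35.9 mm along its length (36 expected), so it is seated and level. The strip lies on both studs. I'll check the boards once more from the top camera and hand in.

```bash
python3 - <<'E'
from h import *
t=snap('top'); a=np.radians(PY); ex=np.array([np.cos(a),np.sin(a)]); ey=np.array([-ex[1],ex[0]])
q=cloud(t).reshape(-1,3); d=q[:,:2]-panel(0,0); X=d@ex;Y=d@ey
for y in(-.062,.062):
    k=(abs(q[:,2]-.048)<.005)&(abs(X+.08)<.025)&(abs(Y-y)<.025); print('sink',y,k.sum(),(X[k].min()+X[k].max())/2,(Y[k].min()+Y[k].max())/2)
k=(abs(q[:,2]-.035)<.005)&(abs(X+.03)<.02)&(abs(Y)<.115); print('strip',np.linalg.lstsq(np.c_[X[k],Y[k],np.ones(k.sum())],q[k,2],rcond=None)[0])
E
```

```text
sink -0.062 98 -0.07833972930458731 -0.06207496984402108
sink 0.062 95 -0.07804133621488266 0.06126282072666686
strip [ 0.00880246 -0.00095333  0.03469083]
```

Both sinks are at x ≈ −78 (−79 expected, within calibration), equal to 0.3 mm and in their lanes. The strip is flat.

```bash
python3 -c "
from cell import env
print(env.sign_off())"
```

```text
the job is handed in; nothing more can be done
None
```

I finished the job in the order asked and handed it in at about 53 s; no verdict was reported. I laid the strip aside and slid the two boards present home, one under clip 0 and one under clip 2. I then refitted the strip over both studs and pressed the fuse into its holder.

**Last checks:**
- **Boards:** both heat sinks read about x = −78 mm from the top camera, where −79 is expected, and agree with each other to 0.3 mm. They sit at y = −62.1 and +61.3 mm. The wrist camera read them at −80.0 and −80.4, so home is certain only to about 1 mm. Each push stopped hard against the end stop at 16–17 N.
- **Strip:** level to about 0.5°, with its top at 34.7 mm (35 expected).
- **Fuse:** the rod's top is at 35.7–35.9 mm over its middle (36 expected), and it did not move further under a 19 N press.

**What went wrong on the way:**
- **First board:** it jammed at the clip and briefly took about 29 N, because I had gripped it along the push direction. I regripped it across, then pulled it back 3 mm by mistake on release and pushed it home again.
- **Wrist tilt:** the pushes tilted the tool by up to 6°. I straightened it by gripping stud 1 and pulling, with up to about 40 N in each of two directions. The strip fitted over the stud afterwards without force.

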